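# Count bearings out of the sorting tray

## Task

Count the three blue-sealed bearings out of the sorting tray for the next printer kit: push them one at a time with a fingertip along the tray floor and through the gate, so that each drops down the slot into the white box below. Push gently, never pinch or lift anything, and leave the orange-sealed bearing and the white printed hub in the tray in front of the gate. Do not disturb the other things on the bench.

Things in the scene. Friction and masses are not known exactly. Their poses are not given: they have to be found in the camera images.
- tray: fixed sorting tray: grey floor, black walls 5 mm thick, blue feet. Origin on the bench under its middle; +y runs to the gate (about the robot's left), x across, z up. Floor top at z = 70 mm, walls 18 mm above it. Inside faces: rear y = -165, sides x = +-125 mm up to y = 20, then a funnel: straight to x = +-20 mm at y = 110. Floor ends at y = 115 mm.
- gate (a point): middle of the gate, at floor level, axes as the tray's (y = 113 mm there): a gap 40 mm wide between two upright steel plates 4 mm thick (y = 111 to 115 mm), 22 mm tall. A bearing must pass between them; the floor ends flush with their far side, so a bearing drops as soon as its centre is past the plates.
- slot (a point): middle of the open slot behind the gate, at floor level, axes as the tray's: no floor here, 48 mm long (tray y = 115 to 163 mm) and 48 mm wide, with walls 18 mm high on both sides and an end wall beyond.
- box (a point): middle of the inner floor of the white open box fixed under the slot, 3 mm above the bench: 116 mm (x) by 124 mm (tray y = 95 to 219 mm), 60 mm tall, walls 3 mm. It catches the bearings; its far part shows past the slot's end wall.
- bearing_a: one of three alike sealed ball bearings with BLUE seals: a steel ring 32 mm in diameter, 9 mm thick, 15 mm bore, about 30 g, lying flat and loose on the tray floor. Origin at its centre (4.5 mm above the tray floor); own z is its axis (it may be either way up).
- bearing_b: one of three alike sealed ball bearings with BLUE seals: a steel ring 32 mm in diameter, 9 mm thick, 15 mm bore, about 30 g, lying flat and loose on the tray floor. Origin at its centre (4.5 mm above the tray floor); own z is its axis (it may be either way up).
- bearing_c: one of three alike sealed ball bearings with BLUE seals: a steel ring 32 mm in diameter, 9 mm thick, 15 mm bore, about 30 g, lying flat and loose on the tray floor. Origin at its centre (4.5 mm above the tray floor); own z is its axis (it may be either way up).
- bearing_orange: a bearing of the same size and weight with ORANGE seals, loose in the tray; it stays in the tray. Origin at its centre.
- hub: a white 3D-printed hub, loose in the tray: round foot 32 mm in diameter and 8 mm high, with a waisted knob of 23 mm diameter on it, 31 mm tall in all, 20 g; it stays in the tray. Origin at the centre of its underside.
- calipers: digital calipers lying on the bench right of the tray, 235 mm long, 12 mm high; bystander. Origin under the middle of the beam, own x along the beam.
- cutters: flush cutters with red handles lying on the bench left of the tray, about 140 mm long, 15 mm high; bystander. Origin underneath, near the pivot.
- bottle: clear bottle with a red cap, 60 mm in diameter, 155 mm tall, standing on the bench left of the tray; bystander. Origin at the centre of its underside.
- glue_stick: yellow glue stick, 29 mm in diameter, 92 mm tall, standing on the bench left of the tray; bystander. Origin at the centre of its underside.
- scraper: print scraper with black handle, lying on the bench right of the tray; bystander. Origin underneath.
Things that resemble listed ones, but are neither listed nor needed, are in the scene too. Leave any yellow look-alike of the bearing_a alone. Leave any red look-alike of the bearing_c alone.

How it is judged (in metres and radians):
On the way, in this order (a step that is already met when the one before it is completed fails the run):
1. a first blue-sealed bearing is in the box under the slot (and only one) (((z of bearing_a in the frame of tray below 0.052 m and y of bearing_a in the frame of tray between 0.095 and 0.219 m and x of bearing_a in the frame of tray between -0.058 and 0.058 m) or (z of bearing_b in the frame of tray below 0.052 m and y of bearing_b in the frame of tray between 0.095 and 0.219 m and x of bearing_b in the frame of tray between -0.058 and 0.058 m) or (z of bearing_c in the frame of tray below 0.052 m and y of bearing_c in the frame of tray between 0.095 and 0.219 m and x of bearing_c in the frame of tray between -0.058 and 0.058 m))), for 0.2 s.
2. a second one has followed ((((z of bearing_a in the frame of tray below 0.052 m and y of bearing_a in the frame of tray between 0.095 and 0.219 m and x of bearing_a in the frame of tray between -0.058 and 0.058 m) and (z of bearing_b in the frame of tray below 0.052 m and y of bearing_b in the frame of tray between 0.095 and 0.219 m and x of bearing_b in the frame of tray between -0.058 and 0.058 m)) or ((z of bearing_a in the frame of tray below 0.052 m and y of bearing_a in the frame of tray between 0.095 and 0.219 m and x of bearing_a in the frame of tray between -0.058 and 0.058 m) and (z of bearing_c in the frame of tray below 0.052 m and y of bearing_c in the frame of tray between 0.095 and 0.219 m and x of bearing_c in the frame of tray between -0.058 and 0.058 m)) or ((z of bearing_b in the frame of tray below 0.052 m and y of bearing_b in the frame of tray between 0.095 and 0.219 m and x of bearing_b in the frame of tray between -0.058 and 0.058 m) and (z of bearing_c in the frame of tray below 0.052 m and y of bearing_c in the frame of tray between 0.095 and 0.219 m and x of bearing_c in the frame of tray between -0.058 and 0.058 m)))), for 0.2 s.
3. the third one has followed (z of each of bearing_a, bearing_b, bearing_c in the frame of tray below 0.052 m and y of bearing_a in the frame of tray between 0.095 and 0.219 m and x of bearing_a in the frame of tray between -0.058 and 0.058 m and y of bearing_b in the frame of tray between 0.095 and 0.219 m and x of bearing_b in the frame of tray between -0.058 and 0.058 m and y of bearing_c in the frame of tray between 0.095 and 0.219 m and x of bearing_c in the frame of tray between -0.058 and 0.058 m), for 0.2 s.
At the end, for the whole second after the job is handed in: The three blue-sealed bearings lie at rest in the box under the slot (centres 18 mm or more below the tray floor), dropped one after another; orange-sealed bearing and hub at rest on the tray floor before the gate; the things on the bench within 20 mm of their starts (all of step 3 and z of each of bearing_orange, hub in the frame of tray above 0.064 m and y of bearing_orange in the frame of tray between -0.165 and 0.108 m and x of bearing_orange in the frame of tray between -0.125 and 0.125 m and y of hub in the frame of tray between -0.165 and 0.108 m and x of hub in the frame of tray between -0.125 and 0.125 m and linear speed of each of bearing_a, bearing_b, bearing_c, bearing_orange, hub below 0.03 m/s and distance of each of calipers, cutters, bottle, glue_stick, scraper from where it was at the start of the episode below 0.02 m); the robot touches nothing.
It fails at once if a bearing or the hub is lifted more than 20 mm off the tray floor (z of any of bearing_a, bearing_b, bearing_c, bearing_orange in the frame of tray above 0.0945 m or z of hub in the frame of tray above 0.09 m).
It fails at once if a bearing or the hub is pinched or pressed with more than 20 N (contact force between the fingers and bearing_a above 20 N or contact force between the fingers and bearing_b above 20 N or contact force between the fingers and bearing_c above 20 N or contact force between the fingers and bearing_orange above 20 N or contact force between the fingers and hub above 20 N).
It fails at once if the orange-sealed bearing or the hub goes into the gate or leaves the tray (not ((z of bearing_orange in the frame of tray above 0.064 m and y of bearing_orange in the frame of tray between -0.165 and 0.108 m and x of bearing_orange in the frame of tray between -0.125 and 0.125 m) and (z of hub in the frame of tray above 0.064 m and y of hub in the frame of tray between -0.165 and 0.108 m and x of hub in the frame of tray between -0.125 and 0.125 m))).
It fails at once if a thing on the bench is moved by more than 20 mm (distance of any of calipers, cutters, bottle, glue_stick, scraper from where it was at the start of the episode above 0.02 m).
It also fails if it takes over 67 s, if anything falls off the work surface, if the arm or the gripper's body presses on something with over 40 N, if the wrist force passes 120 N, or if a joint passes its speed limit or range.

## Robot

A 6-joint arm with a two-finger parallel gripper is mounted at the origin on the work surface. World frame = base frame: x ahead of the robot, y to its left, z up, the work surface at z = 0. Lengths are in mm, angles in rad, forces in N, time in s.
With the tool pointing down it reaches from about 275 to 875 mm from the base axis. Payload 12.5 kg.
Tool frame: the origin (TCP) lies between the finger pads; the fingertips stand 19 mm ahead of it and the grasp point (between the pads) is the TCP; z points along the fingers, y is the line along which they close (so a half turn about z gives the same grasp; the last joint's range is limited). The gripper opens to 85 mm and grips with 20 to 120 N. Pads are 22 mm wide; open, the fingers measure 114 mm over their backs; the gripper's body (76 mm by 85 mm) begins 54 mm behind the grasp point. The pads swing forward as they close: fully open they stand 13 mm farther back than shut.
Start: joints at [1.178, 0.351, 1.652, -0, 1.139, -0.085], TCP at [166.598, 524.146, 222.39] pointing down, gripper open.
Joint ranges: [-2.75, 2.75], [-0.79, 2.1], [0.01, 2.65], [-1.57, 4.71], [0.07, 3.14], [-2.87, 2.87]. Speed limits (rad/s): [2.22, 2.22, 2.79, 3.14, 3.14, 3.14].

## Interface

Orientations are given as a unit quaternion [w, x, y, z].
In Python, from cell import env gives the robot as it stands.
- The arm moves only by the tool jog_arm, never from a script. Its argument "moves" is a list of rows, each an object of numbers: "tx", "ty", "tz": the shift along the tool's x, y, z in m; "twist": the turn about the tool's z in degrees. A call has 1 to 12 rows; each row is the pose to reach, as a shift and turn from the pose commanded when the call began, along the tool's axes at that moment; what a row does not reach only later rows make up. A row lasts 1/8 s, in which the tool goes at most 62.5 mm and 10.7 degrees, less where a joint would pass 70% of its speed; a pose out of reach is approached as far as the arm can. A call with a gripper value outside its range is refused whole. "gripper" is the closure, from 0 (fully open) to 1 (shut), set as the call begins (left out, the last holds). The fingers move at their own pace and stop on an object; "force" is the grip in N (left out, the last holds). Time passes only in rows, so rows that repeat a pose let the fingers close. It gives the time, the measured TCP pose, the force, the opening and the grip force at its end, in the units of the state.
- env.observe(): the state, without advancing time (a new reading comes with each control period).
- env.snapshot(name): name is "scene" or "top"; returns the picture (480x640x3 uint8, blue, green, red); there is no depth.
- env.camera_info(name): a dict with "camera_matrix" (3x3 intrinsics, pixels), "view" (4x4, takes a point from world to camera coordinates). Camera axes: x right, y down, z forward; pixel columns grow to the right and rows downward; lengths in mm; the calibration is good to about 2 mm. A picture is of the moment at which its call begins. camera_info takes no time and is no camera call.
- env.finish_job(): hands the job in; it is judged then, once.
Trained networks look in the newest picture that a camera, given by its name, has taken for a name from the list of things; names that differ only in an ending like _2 or _b are one class to them, and where a whole thing is asked for, a point or a joint stands for the part that bears it (a point fixed in the world has none). Each returns a list of dicts, best first, with "p" (0 to 1); they miss things now and then, are a little off and sometimes report something else, mostly with a low value. They report only what shows in the picture. A call takes as long as a camera call. They do not tell look-alikes from the thing itself.
- env.look_for(camera, label): "xy" ([column, row] in pixels, amid what is visible of it).
- env.tip_of(camera, label): "xy" ([column, row] in pixels: a listed point, or the origin of a listed thing).
The state is a dict: "time_s": time; "qpos": joint angles; "dq": joint speeds; "effort": joint torques, N m; "tool_pos": TCP position; "tool_rot": TCP orientation; "force": force on the tool from outside, world axes, zero at the start; "torque": the same for the moment, N m; "finger_gap": finger opening in mm; "grasp_force": force on a finger pad.
Only numpy, scipy, OpenCV 4.12 (cv2) and the standard library are available. Lean on these libraries where they do the work, as an engineer would, in place of code of your own. Each camera call takes 0.05 s, during which the arm holds its last target. There are 200 camera calls.

## Working session

There is one attempt and no reset: what is moved stays moved. The work goes in short steps, Python scripts to look and compute and a tool call to move; the robot and the scene stay as the last step left them, time stands still between calls to the robot, and variables do not carry over. Pictures are saved under pics/ and viewed, at most 10 in all, crops included, and the job is handed in when it is done.

Besides the shell and the picture viewer there is one more tool, called after "Call:" in YAML: its name, and indented under it one key for each argument. jog_arm: Moves the arm, as the interface text tells. Its arguments: {"type":"object","properties":{"moves":{"type":"array","items":{"type":"object","properties":{"tx":{"type":"number"},"ty":{"type":"number"},"tz":{"type":"number"},"twist":{"type":"number"}}}},"gripper":{"type":"number"},"force":{"type":"number"}},"required":["moves"]}

```bash
ls; mkdir -p pics; cat > h.py <<'E'
import numpy as np, cv2
from cell import env
def ray(cam,px):
    i=env.camera_info(cam);K=np.array(i["camera_matrix"]);V=np.array(i["view"])
    d=np.linalg.inv(K)@np.array([px[0],px[1],1.]);R=V[:3,:3];return -R.T@V[:3,3],R.T@d
def at(cam,px,z):
    c,d=ray(cam,px);return c+d*(z-c[2])/d[2]
def proj(cam,P):
    i=env.camera_info(cam);K=np.array(i["camera_matrix"]);V=np.array(i["view"])
    q=K@(V[:3,:3]@np.array(P,float)+V[:3,3]);return q[:2]/q[2]
def tri(p1,p2):
    A=[];b=[]
    for cam,p in (("scene",p1),("top",p2)):
        c,d=ray(cam,p);d/=np.linalg.norm(d);M=np.eye(3)-np.outer(d,d);A.append(M);b.append(M@c)
    return np.linalg.lstsq(np.vstack(A),np.hstack(b),rcond=None)[0]
E
python3 - <<'E'
from h import *
for c in("scene","top"):
    cv2.imwrite(f"pics/{c}0.png",env.snapshot(c))
    print(c,ray(c,(320,240)))
    for l in("gate","slot","box","tray"): print(l,[(np.round(r["xy"]).tolist(),round(r["p"],2)) for r in env.tip_of(c,l)][:3])
    for l in("bearing_a","bearing_orange","hub"): print(l,[(np.round(r["xy"],1).tolist(),round(r["p"],2)) for r in env.tip_of(c,l)][:8])
s=env.observe();print(s["time_s"],s["tool_pos"],s["tool_rot"],s["force"])
E
```

```text
pics
scene (array([886.59151595, 591.19152991, 807.73131299]), array([-0.32891119, -0.62019458, -0.71236909]))
gate [([353.0, 280.0], 0.7)]
slot [([359.0, 287.0], 0.75), ([374.0, 427.0], 0.42)]
box [([364.0, 313.0], 0.63), ([305.0, 180.0], 0.51)]
tray [([322.0, 269.0], 0.77)]
bearing_a [([269.6, 224.8], 0.71), ([319.4, 206.0], 0.63), ([273.8, 320.6], 0.57), ([299.3, 256.6], 0.45), ([236.6, 274.2], 0.43)]
bearing_orange [([311.0, 230.2], 0.52)]
hub [([347.1, 234.1], 0.63)]
top (array([ 434.7893906 ,  -44.53297029, 1142.0822347 ]), array([ 0.12905263,  0.00596928, -0.99173192]))
gate [([255.0, 254.0], 0.96)]
slot [([245.0, 256.0], 0.94)]
box [([242.0, 262.0], 0.56)]
tray [([317.0, 252.0], 0.67)]
bearing_a [([375.9, 274.9], 0.74), ([365.9, 214.4], 0.72), ([357.9, 170.9], 0.67), ([278.4, 175.6], 0.63), ([312.5, 221.0], 0.6)]
bearing_orange [([347.8, 247.6], 0.62)]
hub [([320.6, 285.0], 0.46), ([318.0, 257.0], 0.28)]
0.8 [166.57879054 524.14509561 222.38539818] [-1.18596711e-05  1.53282639e-01  9.88182388e-01 -5.20988180e-07] [ 0.07533073 -0.17060365 -0.14134873]
```

View pics/scene0.png

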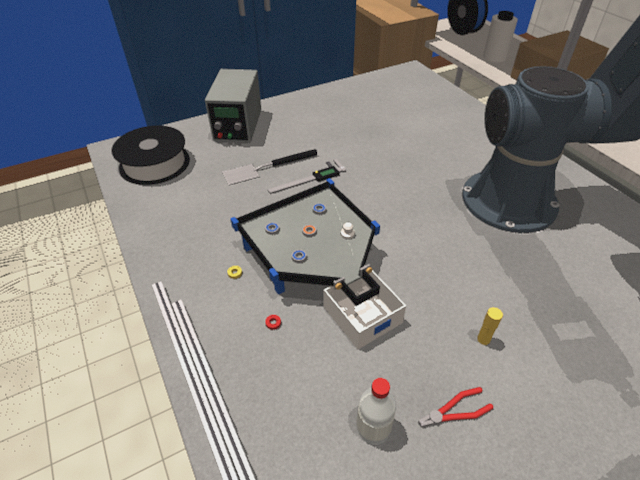

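View pics/top0.png

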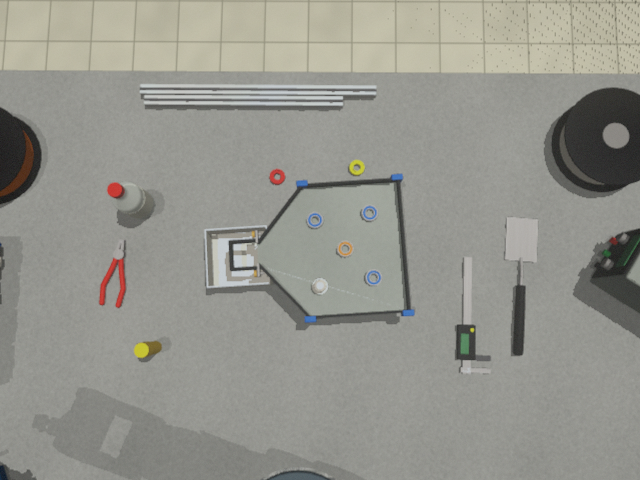

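Blue bearings, top picture: (315,220), (369,213), (373,277). Candidates to reject there: orange (345,248), yellow ring (357,168) and red ring (277,177), both outside the tray. The hub is at (319,286). In the scene picture the blues are at (299,256), (272,228) and (319,209). Next I fit the tray pose.

```bash
cat > m.py <<'E'
from h import *
from scipy.optimize import minimize
from scipy.ndimage import map_coordinates
pts=np.array([[-22.5,110],[-127.5,20],[-127.5,-167.5],[127.5,-167.5],[127.5,20],[22.5,110]],float)
L=np.vstack([np.linspace(a,b,40) for a,b in zip(pts[:-1],pts[1:])])
def T(p,xy,z):
    c,s=np.cos(p[2]),np.sin(p[2]);xy=np.atleast_2d(xy);return np.c_[p[0]+c*xy[:,0]-s*xy[:,1],p[1]+s*xy[:,0]+c*xy[:,1],np.full(len(xy),z)]
def pr(cam,P):
    i=env.camera_info(cam);V=np.array(i["view"]);q=(np.array(i["camera_matrix"])@(V[:3,:3]@P.T+V[:3,3:])).T;return q[:,:2]/q[:,2:]
def fit(p0,cams=("scene","top")):
    G={c:cv2.GaussianBlur(cv2.cvtColor(env.snapshot(c),cv2.COLOR_BGR2GRAY),(0,0),1.2).astype(float) for c in cams}
    def f(p): return sum(map_coordinates(G[c],pr(c,T(p,L,88))[:,::-1].T,order=1,mode='nearest').mean() for c in cams)
    p=min((minimize(f,np.array(p0)+[dx,dy,da],method='Nelder-Mead',options=dict(initial_simplex=np.array(p0)+[dx,dy,da]+np.array([[0,0,0],[6,0,0],[0,6,0],[0,0,.04]]))) for dx in(-6,0,6) for dy in(-6,0,6) for da in(-.05,.05)),key=lambda r:r.fun)
    return p.x,p.fun
def inv(p,P):
    c,s=np.cos(p[2]),np.sin(p[2]);d=np.asarray(P)[:2]-p[:2];return np.array([c*d[0]+s*d[1],-s*d[0]+c*d[1]])
E
python3 - <<'E'
from m import *
g=tri((353,280),(255,254));o=at("top",(317,252),0);print("gate",g,"tray",o,tri((322,269),(317,252)))
d=(g-o)[:2];a=np.arctan2(-d[0],d[1]);print("yaw",a)
p0=[g[0]+113*np.sin(a),g[1]-113*np.cos(a),a]
for cams in(("scene",),("top",),("scene","top")):
    p,fv=fit(p0,cams);print(cams,p.round(3),fv)
np.save("p.npy",p)
for n,s,t in(("A",(299.3,256.6),(312.5,221)),("B",(269.6,224.8),(365.9,214.4)),("C",(319.4,206),(375.9,274.9)),("O",(311,230.2),(347.8,247.6)),("H",(347.1,234.1),(320.6,285))):
    w=tri(s,t);print(n,w.round(1),"tray",inv(p,w).round(1),"top",inv(p,at("top",t,74.5)).round(1),inv(p,at("scene",s,74.5)).round(1))
im=env.snapshot("top");hsv=cv2.cvtColor(im,cv2.COLOR_BGR2HSV)
for nm,lo,hi in(("blue",(100,90,60),(125,255,255)),("or",(5,110,80),(18,255,255))):
    n,_,st,ce=cv2.connectedComponentsWithStats(cv2.inRange(hsv,lo,hi),connectivity=8)
    for k in range(1,n):
        t=inv(p,at("top",ce[k],79))
        if st[k,4]>8 and abs(t[0])<120 and -160<t[1]<150: print(nm,ce[k].round(1),st[k,4],t.round(1))
for c in("top",):
    v=cv2.resize(im[150:340,190:430],None,fx=3,fy=3,interpolation=cv2.INTER_CUBIC)
    for q in pr(c,T(p,L,88)): cv2.circle(v,tuple(int(x) for x in (q-[190,150]+.5)*3),1,(0,255,0),-1)
    for xy in((0,113),(20,113),(-20,113)): cv2.circle(v,tuple(int(x) for x in (pr(c,T(p,xy,70))[0]-[190,150]+.5)*3),2,(0,0,255),-1)
    cv2.imwrite("pics/c1.png",v)
E
```

```text
gate [544.46311472  87.67125144  76.35874136] tray [558.25936775 -31.72592043   0.        ] [555.91341755 -30.05763863  -1.42845412]
yaw 0.11503906867213526
('scene',) [ 5.57505e+02 -2.06550e+01  8.10000e-02] 35.73861423572466Traceback (most recent call last):
  File "<stdin>", line 6, in <module>
  File "m.py", line 13, in fit
    p=min((minimize(f,np.array(p0)+[dx,dy,da],method='Nelder-Mead',options=dict(initial_simplex=np.array(p0)+[dx,dy,da]+np.array([[0,0,0],[6,0,0],[0,6,0],[0,0,.04]]))) for dx in(-6,0,6) for dy in(-6,0,6) for da in(-.05,.05)),key=lambda r:r.fun)
  File "m.py", line 13, in <genexpr>
    p=min((minimize(f,np.array(p0)+[dx,dy,da],method='Nelder-Mead',options=dict(initial_simplex=np.array(p0)+[dx,dy,da]+np.array([[0,0,0],[6,0,0],[0,6,0],[0,0,.04]]))) for dx in(-6,0,6) for dy in(-6,0,6) for da in(-.05,.05)),key=lambda r:r.fun)
           ~~~~~~~~^^^^^^^^^^^^^^^^^^^^^^^^^^^^^^^^^^^^^^^^^^^^^^^^^^^^^^^^^^^^^^^^^^^^^^^^^^^^^^^^^^^^^^^^^^^^^^^^^^^^^^^^^^^^^^^^^^^^^^^^^^^^^^^^^^^^^^^^^^^^^^^^^^^^
    res = _minimize_neldermead(fun, x0, args, callback, bounds=bounds,
                               **options)
    fxr = func(xr)
    fx = function(np.copy(x), *(wrapper_args + args))
  File "m.py", line 12, in f
    def f(p): return sum(map_coordinates(G[c],pr(c,T(p,L,88))[:,::-1].T,order=1,mode='nearest').mean() for c in cams)
                     ~~~^^^^^^^^^^^^^^^^^^^^^^^^^^^^^^^^^^^^^^^^^^^^^^^^^^^^^^^^^^^^^^^^^^^^^^^^^^^^^^^^^^^^^^^^^^^^^
  File "m.py", line 12, in <genexpr>
    def f(p): return sum(map_coordinates(G[c],pr(c,T(p,L,88))[:,::-1].T,order=1,mode='nearest').mean() for c in cams)
                                              ~~^^^^^^^^^^^^^
  File "m.py", line 9, in pr
    i=env.camera_info(cam);V=np.array(i["view"]);q=(np.array(i["camera_matrix"])@(V[:3,:3]@P.T+V[:3,3:])).T;return q[:,:2]/q[:,2:]
ValueError: time passes only in moves, steps and waits
```

```bash
sed -i 's/^def ray/CI={c:env.camera_info(c) for c in("scene","top")}\ndef ray/; s/i=env.camera_info(cam)/i=CI[cam]/' h.py; sed -i 's/i=env.camera_info(cam)/i=CI[cam]/' m.py
python3 - <<'E'
from m import *
p0=[557.5,-21,0.09]
for cams in(("scene",),("top",),("scene","top")):
    p,fv=fit(p0,cams);print(cams,p.round(3),fv)
np.save("p.npy",p)
for n,s,t in(("A",(299.3,256.6),(312.5,221)),("B",(269.6,224.8),(365.9,214.4)),("C",(319.4,206),(375.9,274.9)),("O",(311,230.2),(347.8,247.6)),("H",(347.1,234.1),(320.6,285))):
    w=tri(s,t);print(n,w.round(1),"tray",inv(p,w).round(1),"top",inv(p,at("top",t,74.5)).round(1),inv(p,at("scene",s,74.5)).round(1))
im=env.snapshot("top");hsv=cv2.cvtColor(im,cv2.COLOR_BGR2HSV)
for nm,lo,hi in(("blue",(100,90,60),(125,255,255)),("or",(5,110,80),(18,255,255))):
    n,_,st,ce=cv2.connectedComponentsWithStats(cv2.inRange(hsv,lo,hi),connectivity=8)
    for k in range(1,n):
        t=inv(p,at("top",ce[k],79))
        if st[k,4]>8 and abs(t[0])<120 and -160<t[1]<150: print(nm,ce[k].round(1),st[k,4],t.round(1))
for c in("top",):
    v=cv2.resize(im[150:340,190:430],None,fx=3,fy=3,interpolation=cv2.INTER_CUBIC)
    for q in pr(c,T(p,L,88)): cv2.circle(v,tuple(int(x) for x in (q-[190,150]+.5)*3),1,(0,255,0),-1)
    for xy in((0,113),(20,113),(-20,113)): cv2.circle(v,tuple(int(x) for x in (pr(c,T(p,xy,70))[0]-[190,150]+.5)*3),2,(0,0,255),-1)
    cv2.imwrite("pics/c1.png",v)
E
```

```text
('scene',) [ 5.57475e+02 -2.06070e+01  8.10000e-02] 35.70578852492331
('top',) [ 5.5225e+02 -3.0053e+01  7.4000e-02] 78.02682496608558
('scene', 'top') [ 5.53367e+02 -2.75350e+01  8.10000e-02] 134.9133356501066
A [611.  -23.2  75.7] tray [57.8 -0.4] top [57.7 -0.2] [57.5 -1.6]
B [ 627.1 -128.6   88.1] tray [  65.3 -106.7] top [  63.3 -105. ] [  63.1 -123.8]
C [ 502.9 -143.2   82.7] tray [ -59.7 -111.2] top [ -55.8 -114.8] [ -67.9 -115.9]
O [554.9 -89.2  73.3] tray [ -3.5 -61.6] top [  0.8 -64.9] [ -6.8 -56.6]
H [485.  -39.1  70.3] tray [-69.1  -6. ] top [-67.7  -7.2] [-68.1  -1.3]
blue [369.1 212.1] 57 [  66.6 -111.1]
blue [314.5 219.4] 60 [59.9 -4.3]
blue [373. 277.] 61 [ -59.6 -108.5]
or [344.9 247.9] 56 [  0.2 -59. ]
```

View pics/c1.png

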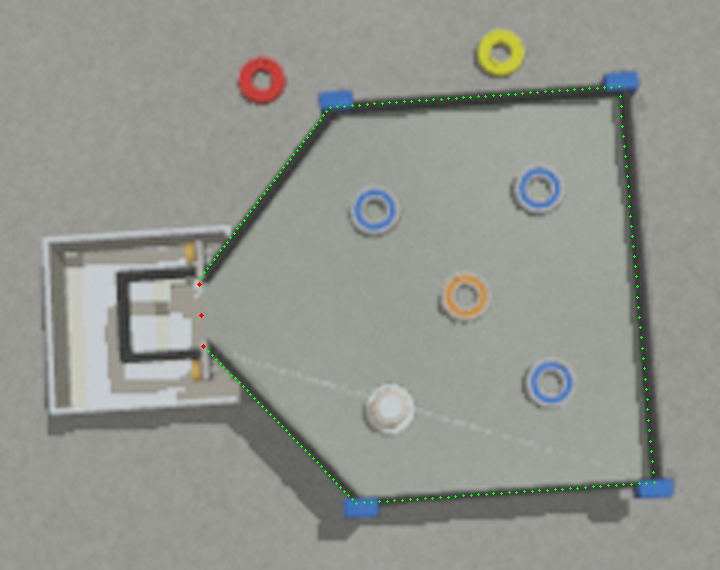

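The view confirms the choice: three blue seals lie in the tray. The red and yellow rings are outside it. The wall fit is biased, so I refit on the visible floor's outline before moving.

```bash
python3 - <<'E'
from m import *
inn=np.array([[-20,110],[-125,20],[-125,-165],[125,-165],[125,20],[20,110]],float)
cut=np.array([[-140,95],[-140,-185],[140,-185],[140,95]],float)
S=4
ims={c:env.snapshot(c) for c in("scene","top")}
def poly(c,p,q,z):
    m=np.zeros((480*S,640*S),np.uint8);pp=(pr(c,T(p,q,z))+.5)*S*16
    cv2.fillPoly(m,[pp.round().astype(np.int32)],1,shift=4);return m
F={}
for c in ims:
    g=cv2.resize(cv2.cvtColor(ims[c],cv2.COLOR_BGR2GRAY),None,fx=S,fy=S,interpolation=cv2.INTER_CUBIC)
    F[c]=(g>88).astype(np.uint8)
def cost(p,cams):
    t=0
    for c in cams:
        M=poly(c,p,inn,70)&poly(c,p,inn,88)&poly(c,p,cut,70)
        # band just outside the floor should be dark, inside bright
        D=cv2.dilate(M,np.ones((2*S+1,2*S+1)))&poly(c,p,cut,70)&~M
        E=M&~cv2.erode(M,np.ones((2*S+1,2*S+1)))&poly(c,p,cut-[0,5],70)
        t+=F[c][D>0].mean()+1-F[c][E>0].mean()
    return t
res={}
for cams in(("scene",),("top",),("scene","top")):
    best=None
    for p0 in([557.5,-20.6,.081],[552.2,-28,.078]):
        r=minimize(cost,p0,args=(cams,),method='Nelder-Mead',options=dict(maxfev=90,initial_simplex=np.array(p0)+np.array([[0,0,0],[5,2,0],[-2,5,0],[0,0,.03]])))
        if best is None or r.fun<best.fun:best=r
    print(cams,best.x.round(3),round(best.fun,3));p=best.x
np.save("p.npy",p)
hs=(("blue",(100,90,60),(125,255,255)),("or",(5,110,80),(18,255,255)))
for c in ims:
  hsv=cv2.cvtColor(ims[c],cv2.COLOR_BGR2HSV)
  for nm,lo,hi in hs:
    n,_,st,ce=cv2.connectedComponentsWithStats(cv2.inRange(hsv,lo,hi),connectivity=8)
    for k in range(1,n):
        w=at(c,ce[k],79);t=inv(p,w)
        if st[k,4]>8 and abs(t[0])<118 and -150<t[1]<100: print(c,nm,ce[k].round(1),w.round(1),t.round(1))
V=[]
for c,(x0,y0) in(("top",(190,160)),("scene",(220,170))):
    v=cv2.resize(ims[c][y0:y0+160,x0:x0+230],None,fx=3,fy=3,interpolation=cv2.INTER_CUBIC)
    for z,col in((70,(0,0,255)),(88,(0,255,0))):
        cv2.polylines(v,[((pr(c,T(p,inn,z))-[x0,y0]+.5)*3).astype(int)],True,col,1)
    V.append(v)
cv2.imwrite("pics/c2.png",cv2.resize(np.vstack(V),None,fx=.62,fy=.62,interpolation=cv2.INTER_AREA))
E
```

```text
('scene',) [ 5.52461e+02 -3.05480e+01  7.80000e-02] 0.172
('top',) [ 5.53806e+02 -2.99310e+01  7.60000e-02] 0.147
('scene', 'top') [ 5.53427e+02 -3.01800e+01  7.70000e-02] 0.432
scene blue [319.1 207.3] [ 500.3 -140.4   79. ] [ -61.5 -105.8]
scene blue [272.  226.5] [ 625.4 -133.4   79. ] [  63.8 -108.5]
scene blue [298.7 254.7] [611.1 -26.3  79. ] [57.8 -0.6]
scene or [308.4 229.3] [557.1 -85.8  79. ] [ -0.6 -55.7]
top blue [369. 212.] [ 628.9 -132.8   79. ] [  67.4 -108.1]
top blue [314.3 219.6] [613.1 -26.7  79. ] [59.7 -1.1]
top blue [373.  276.9] [ 502.9 -140.5   79. ] [ -58.9 -106.1]
top or [344.9 247.9] [558.3 -86.3  79. ] [  0.5 -56.3]
```

View pics/c2.png

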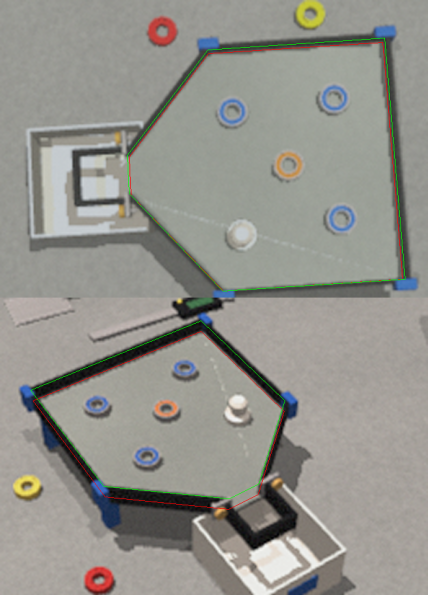

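```bash
cat > pl.py <<'E'
from m import *
p=np.load("p.npy");D=26.5
def cur():
    s=env.observe();w,x,y,z=s["tool_rot"];h=np.arctan2(2*(x*y+w*z),1-2*(y*y+z*z))
    t=np.array(s["tool_pos"]);return s,t,h
def rel(t,h,xy,z,phi):
    """tray-frame TCP xy, world z, heading phi deg from +y towards +x -> tool-frame row"""
    w=T(p,xy,z)[0]-t;H=p[2]+np.pi/2-np.radians(phi);tw=np.degrees((h-H+np.pi)%(2*np.pi)-np.pi)
    return dict(tx=round((w[0]*np.cos(h)+w[1]*np.sin(h))/1e3,3),ty=round((w[0]*np.sin(h)-w[1]*np.cos(h))/1e3,3),tz=round(-w[2]/1e3,4),twist=round(tw,1))
def bez(P0,P1,P2,yend,step=12.):
    P0,P1,P2=map(np.array,(P0,P1,P2));u=np.linspace(0,1,400)[:,None];C=(1-u)**2*P0+2*u*(1-u)*P1+u*u*P2
    C=np.vstack([C,np.c_[np.full(200,P2[0]),np.linspace(P2[1]+.3,yend,200)]])
    s=np.r_[0,np.cumsum(np.linalg.norm(np.diff(C,axis=0),axis=1))];q=np.linspace(0,s[-1],int(np.ceil(s[-1]/step))+1)
    X=np.c_[np.interp(q,s,C[:,0]),np.interp(q,s,C[:,1])];e=np.c_[np.interp(q+1,s,C[:,0]),np.interp(q+1,s,C[:,1])]-np.c_[np.interp(q-1,s,C[:,0]),np.interp(q-1,s,C[:,1])]
    return X,np.degrees(np.arctan2(e[:,0],e[:,1]))
def tcp(b,phi,d=D): a=np.radians(phi);return np.array(b)-d*np.array([np.sin(a),np.cos(a)])
E
python3 - <<'E'
from pl import *
s,t,h=cur();print(t,np.degrees(h))
a=tcp((59,-1),-44,42);print(a,T(p,a,93)[0]);print(rel(t,h,a,150,-44))
E
```

```text
[166.57742684 524.13721907 222.37681808] 162.3677312802255
[ 88.17565156 -31.21227161] [643.74971994 -54.48809055  93.        ]
{'tx': np.float64(-0.63), 'ty': np.float64(-0.407), 'tz': np.float64(0.0724), 'twist': np.float64(23.9)}
```

Call:
jog_arm:
  moves:
    - {"tx": -0.63,"ty": -0.407,"tz": 0,"twist": 23.9}
    - {"tx": -0.63,"ty": -0.407,"tz": 0,"twist": 23.9}
    - {"tx": -0.63,"ty": -0.407,"tz": 0,"twist": 23.9}
    - {"tx": -0.63,"ty": -0.407,"tz": 0,"twist": 23.9}
    - {"tx": -0.63,"ty": -0.407,"tz": 0,"twist": 23.9}
    - {"tx": -0.63,"ty": -0.407,"tz": 0,"twist": 23.9}
    - {"tx": -0.63,"ty": -0.407,"tz": 0,"twist": 23.9}
    - {"tx": -0.63,"ty": -0.407,"tz": 0,"twist": 23.9}
    - {"tx": -0.63,"ty": -0.407,"tz": 0,"twist": 23.9}
    - {"tx": -0.63,"ty": -0.407,"tz": 0.07,"twist": 23.9}
    - {"tx": -0.63,"ty": -0.407,"tz": 0.07,"twist": 23.9}
    - {"tx": -0.63,"ty": -0.407,"tz": 0.07,"twist": 23.9}
  gripper: 0.9
  force: 20

```text
time_s: 2.75
tool_pos: [637.2, -47.2, 156.2]
tool_rot: [0.0, 0.355, 0.935, 0.0]
force: [0.9, 0.3, 1.1]
finger_gap: 8.4
grasp_force: 0.0
```

```bash
python3 - <<'E'
from pl import *
s,t,h=cur();print(s["time_s"],t,np.degrees(h),s["finger_gap"],inv(p,t))
a=tcp((59,-1),-44,42);print(rel(t,h,a,94,-44))
E
```

```text
2.75 [637.24963312 -47.15208707 156.16319932] 138.45405140756736 8.429113816609847 [ 82.26160131 -23.396129  ]
{'tx': np.float64(-0.01), 'ty': np.float64(-0.001), 'tz': np.float64(0.0622), 'twist': np.float64(0.0)}
```

Call:
jog_arm:
  moves:
    - {"tx": 0}
    - {"tx": 0}

```text
validation failed for argument at $.mo...
```

```bash
python3 - <<'E'
from pl import *
s,t,h=cur();print(s["time_s"],t,np.degrees(h),s["finger_gap"],inv(p,t))
a=tcp((59,-1),-44,42);print(rel(t,h,a,94,-44))
i=env.snapshot("scene")
cv2.circle(i,tuple(pr("scene",np.array([t-[0,0,19]]))[0].astype(int)),1,(0,255,0),-1)
cv2.imwrite("pics/d1.png",cv2.resize(i[130:300,200:420],None,fx=3,fy=3,interpolation=cv2.INTER_CUBIC))
E
```

```text
2.75 [637.24963312 -47.15208707 156.16319932] 138.45405140756736 8.429113816609847 [ 82.26160131 -23.396129  ]
{'tx': np.float64(-0.01), 'ty': np.float64(-0.001), 'tz': np.float64(0.0622), 'twist': np.float64(0.0)}
```

View pics/d1.png

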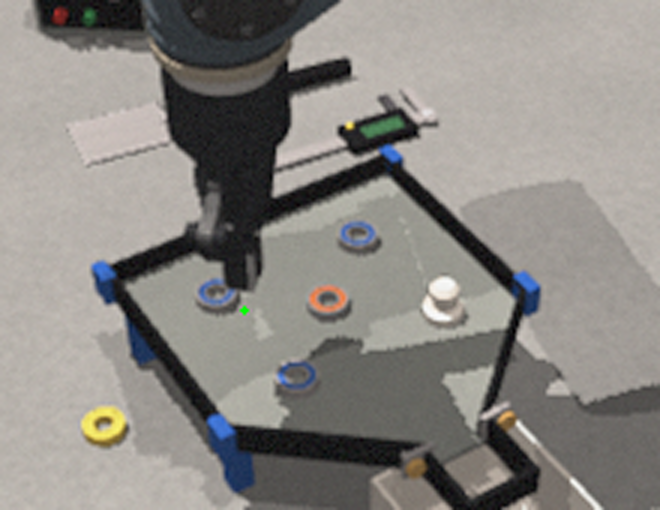

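The fingers hover behind blue A, with the tip at crop (240,288). It looks slightly higher than predicted, so I descend and check again.

Call:
jog_arm:
  moves:
    - {"tx": 0,"ty": 0,"tz": 0,"twist": 0}
    - {"tx": 0,"ty": 0,"tz": 0,"twist": 0}

```text
time_s: 3.05
tool_pos: [635.9, -44.6, 157.3]
tool_rot: [0.0, 0.354, 0.935, 0.0]
force: [-0.9, 0.2, -0.3]
finger_gap: 8.7
grasp_force: 0.0
```

```bash
python3 - <<'E'
from pl import *
s,t,h=cur();print(s["time_s"],t,np.degrees(h),s["finger_gap"],inv(p,t))
a=tcp((59,-1),-44,42);print(rel(t,h,a,94,-44))
i=env.snapshot("scene")
g=cv2.cvtColor(i,cv2.COLOR_BGR2GRAY);q=pr("scene",np.array([t-[0,0,k] for k in(19,12,6)]));print(q)
x=int(round(q[0,0]));print(g[195:245,x-3:x+4:3].T)
E
```

```text
3.05 [635.87511912 -44.63015528 157.34555453] 138.49869745673843 8.732884319100407 [ 81.08598255 -20.77556624]
{'tx': np.float64(-0.012), 'ty': np.float64(-0.002), 'tz': np.float64(0.0633), 'twist': np.float64(0.1)}
[[282.78881923 233.56850654]
 [282.57199659 231.13336072]
 [282.38432701 229.02563434]]
[[ 25  36  33  25  33  25  35  36  31  34  31  30  30  27  25  31  30  35
   28  21  35  28  24  29  27  37  34  33  35  33  24  68 131 149 134 137
  147 161 159 156 156 154 155 156 154 157 155 151 154 152]
 [ 35  32  27  29  34  35  30  29  33  28  27  30  31  36  32  33  28  32
   25  46  78  84  74  69  65  61  52  48  46  38  37  47 126 167 152 154
  156 156 156 158 155 157 155 155 152 153 152 154 153 153]
 [ 30  32  33  33  36  27  29  28  34  34  26  47  80  73  21  30  21  23
   29  38  40  47  52  49  50  54  58  67  80  84 107 132 148 155 151 153
  151 160 171 171 177 180 171 176 175 170 174 165 151 151]]
```

Call:
jog_arm:
  moves:
    - {"tx": -0.012,"ty": -0.002,"tz": 0.02,"twist": 0}
    - {"tx": -0.012,"ty": -0.002,"tz": 0.053,"twist": 0}
    - {"tx": -0.012,"ty": -0.002,"tz": 0.053,"twist": 0}
    - {"tx": -0.012,"ty": -0.002,"tz": 0.053,"twist": 0}

```text
time_s: 3.6
tool_pos: [644.2, -54.9, 104.5]
tool_rot: [0.0, 0.354, 0.935, 0.0]
force: [1.0, -0.5, 0.1]
finger_gap: 8.5
grasp_force: 0.0
```

```bash
python3 - <<'E'
from pl import *
s,t,h=cur();print(s["time_s"],t,np.degrees(h),s["finger_gap"],s["force"],inv(p,t))
V=[]
for c in("scene","top"):
    i=env.snapshot(c);q=pr(c,np.array([t-[0,0,19]]))[0];x,y=q.astype(int)
    v=cv2.resize(i[y-45:y+35,x-50:x+50],None,fx=6,fy=6,interpolation=cv2.INTER_CUBIC)
    for k in(19,8,0):
        r=pr(c,np.array([t-[0,0,k]]))[0];cv2.circle(v,tuple(((r-[x-50,y-45]+.5)*6).astype(int)),3,(0,255,0),-1)
    V.append(v)
cv2.imwrite("pics/d2.png",cv2.resize(np.hstack(V),(800,320)))
E
```

```text
3.6 [644.2426647  -54.87174136 104.51167361] 138.48405008524992 8.52930252864165 [ 1.04800398 -0.49861963  0.10959081] [ 88.63749129 -31.63285043]
```

View pics/d2.png

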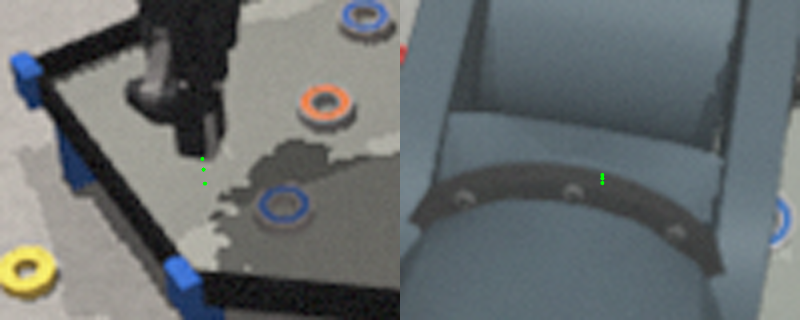

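Call:
jog_arm:
  moves:
    - {"tx": 0,"ty": 0,"tz": 0.005,"twist": 0}
    - {"tx": 0,"ty": 0,"tz": 0.0105,"twist": 0}
    - {"tx": 0,"ty": 0,"tz": 0.0105,"twist": 0}

```text
time_s: 4.08
tool_pos: [643.5, -54.8, 92.8]
tool_rot: [-0.0, 0.355, 0.935, -0.0]
force: [-0.1, -0.3, -0.0]
finger_gap: 8.9
grasp_force: 0.0
```

```bash
python3 - <<'E'
from pl import *
s,t,h=cur();print(s["time_s"],t,np.degrees(h),s["finger_gap"],s["force"],inv(p,t))
c="scene";i=env.snapshot(c);q=pr(c,np.array([t-[0,0,19]]))[0];x,y=q.astype(int)
v=cv2.resize(i[y-35:y+25,x-35:x+45],None,fx=9,fy=9,interpolation=cv2.INTER_CUBIC)
hx=np.array([np.cos(h),np.sin(h),0]);hy=np.array([np.sin(h),-np.cos(h),0])
for k in(19,0):
    R=pr(c,np.array([t-[0,0,k]+a*11*hx+b*18*hy for a,b in((1,1),(1,-1),(-1,-1),(-1,1))]))
    cv2.polylines(v,[((R-[x-35,y-35]+.5)*9).astype(int)],True,(0,255,0),1)
cv2.imwrite("pics/d3.png",v)
E
```

```text
4.075 [643.47408129 -54.83926257  92.78350388] 138.46358627303258 8.938878711823358 [-0.13168077 -0.32211803 -0.03957349] [ 87.87371248 -31.54110478]
```

View pics/d3.png

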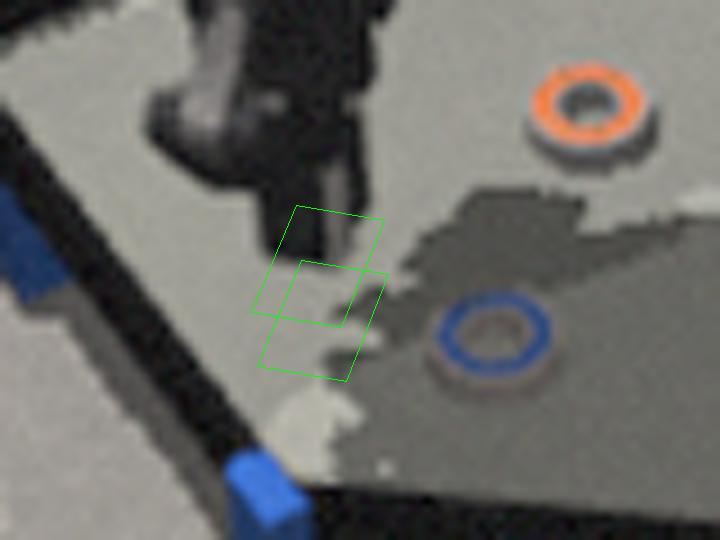

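The tip shows well above the projected outline: bottom at crop row 262 against a predicted 380. I'll feel for the floor with small steps.

Call:
jog_arm:
  moves:
    - {"tx": 0,"ty": 0,"tz": 0.002,"twist": 0}
    - {"tx": 0,"ty": 0,"tz": 0.004,"twist": 0}
    - {"tx": 0,"ty": 0,"tz": 0.004,"twist": 0}

```text
time_s: 4.5
tool_pos: [643.7, -54.9, 89.1]
tool_rot: [-0.0, 0.355, 0.935, -0.0]
force: [-0.8, -0.7, -0.6]
finger_gap: 8.4
grasp_force: 0.0
```

Call:
jog_arm:
  moves:
    - {"tx": 0,"ty": 0,"tz": 0.0015,"twist": 0}
    - {"tx": 0,"ty": 0,"tz": 0.0025,"twist": 0}

```text
time_s: 4.75
tool_pos: [643.8, -54.9, 86.8]
tool_rot: [-0.0, 0.355, 0.935, -0.0]
force: [-1.5, -0.6, 0.3]
finger_gap: 8.6
grasp_force: 0.0
```

Call:
jog_arm:
  moves:
    - {"tx": 0,"ty": 0,"tz": 0.002,"twist": 0}
    - {"tx": 0,"ty": 0,"tz": 0.003,"twist": 0}

```text
time_s: 5.0
tool_pos: [643.7, -54.9, 83.6]
tool_rot: [-0.0, 0.355, 0.935, -0.0]
force: [0.1, -0.5, 0.3]
finger_gap: 8.7
grasp_force: 0.0
```

Call:
jog_arm:
  moves:
    - {"tx": 0,"ty": 0,"tz": 0.0015,"twist": 0}
    - {"tx": 0,"ty": 0,"tz": 0.003,"twist": 0}
    - {"tx": 0,"ty": 0,"tz": 0.003,"twist": 0}

```text
time_s: 5.38
tool_pos: [643.7, -54.9, 80.7]
tool_rot: [-0.0, 0.355, 0.935, -0.0]
force: [-0.7, -0.2, -0.8]
finger_gap: 8.6
grasp_force: 0.0
```

```bash
python3 - <<'E'
from pl import *
s,t,h=cur();print(s["time_s"],t,s["force"],s["qpos"])
c="scene";i=env.snapshot(c);q=pr(c,np.array([t-[0,0,19]]))[0];x,y=q.astype(int)
v=cv2.resize(i[y-50:y+25,x-40:x+50],None,fx=8,fy=8,interpolation=cv2.INTER_CUBIC)
cv2.imwrite("pics/d4.png",v);print(x,y)
print([(np.round(r["xy"],1).tolist(),round(r["p"],2)) for r in env.tip_of(c,"bearing_a")])
E
```

```text
5.375 [643.72847562 -54.85891226  80.6804806 ] [-0.65065233 -0.20313199 -0.82638735] [-1.57055258e-01  6.82577434e-01  1.49280295e+00  9.34446831e-06
  9.66433738e-01 -1.00292332e+00]
279 256
[([301.2, 256.5], 0.55), ([272.3, 321.4], 0.48), ([319.2, 208.9], 0.45), ([236.4, 270.3], 0.44), ([348.0, 236.2], 0.27)]
```

View pics/d4.png

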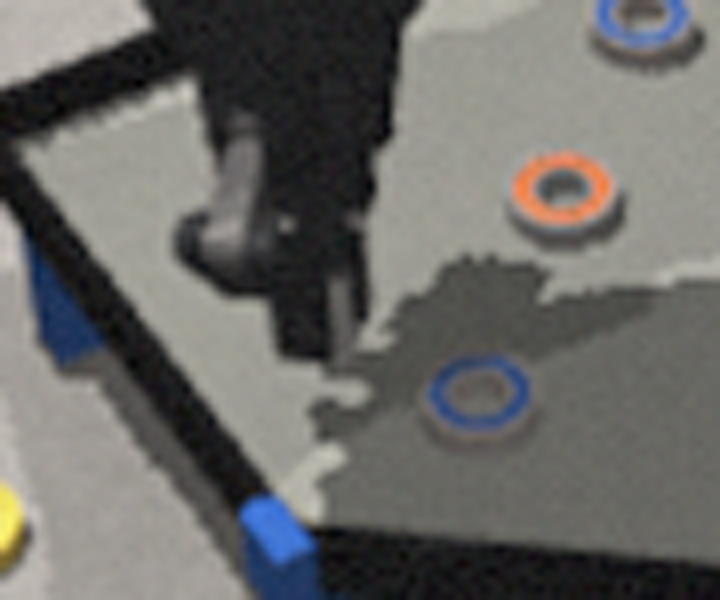

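Tip bottom at crop (345,370), still above the floor, with blue A at (480,395) ahead of it. I keep feeling down.

Call:
jog_arm:
  moves:
    - {"tx": 0,"ty": 0,"tz": 0.0015,"twist": 0}
    - {"tx": 0,"ty": 0,"tz": 0.003,"twist": 0}
    - {"tx": 0,"ty": 0,"tz": 0.003,"twist": 0}

```text
time_s: 5.85
tool_pos: [643.7, -54.9, 77.6]
tool_rot: [-0.0, 0.355, 0.935, -0.0]
force: [-0.6, -0.0, -0.8]
finger_gap: 8.5
grasp_force: 0.0
```

Call:
jog_arm:
  moves:
    - {"tx": 0,"ty": 0,"tz": 0.0015,"twist": 0}
    - {"tx": 0,"ty": 0,"tz": 0.003,"twist": 0}
    - {"tx": 0,"ty": 0,"tz": 0.003,"twist": 0}

```text
time_s: 6.22
tool_pos: [643.7, -54.9, 74.7]
tool_rot: [-0.0, 0.355, 0.935, -0.0]
force: [-0.3, 0.5, 0.1]
finger_gap: 8.4
grasp_force: 0.0
```

Call:
jog_arm:
  moves:
    - {"tx": 0,"ty": 0,"tz": 0.001,"twist": 0}
    - {"tx": 0,"ty": 0,"tz": 0.002,"twist": 0}
    - {"tx": 0,"ty": 0,"tz": 0.003,"twist": 0}

```text
time_s: 6.6
tool_pos: [643.8, -54.9, 71.8]
tool_rot: [-0.0, 0.355, 0.935, -0.0]
force: [-1.2, 0.4, -0.1]
finger_gap: 8.4
grasp_force: 0.0
```

```bash
python3 - <<'E'
from pl import *
s,t,h=cur();print(s["time_s"],t,s["force"])
c="scene";i=env.snapshot(c);g=cv2.cvtColor(i,cv2.COLOR_BGR2GRAY)
print(pr(c,np.array([t-[0,0,19],t])));print(g[240:264,272:288])
E
```

```text
6.6 [643.78278106 -54.88011508  71.75368669] [-1.16016265  0.42409081 -0.1173259 ]
[[280.00505015 259.64660929]
 [279.41183015 253.75632793]]
[[ 63  47  25  33  34  33  31  38  35  24  25  19  43 131 157 159]
 [ 48  38  32  31  36  32  28  32  36  28  29  25  43 117 151 162]
 [ 36  25  27  31  37  33  31  31  35  25  42  27  39 116 158 162]
 [ 33  28  41  33  27  32  36  25  57  48  57  43  43 115 152 145]
 [ 28  24  32  31  30  31  29  33  71  82  73  46  38 108 132 102]
 [ 23  30  29  35  28  25  31  28  67  94  86  51  35  91  91  77]
 [ 71  43  32  20  37  26  30  27  64  91  91  55  27  66  81  78]
 [123  70  24  32  32  34  26  28  62  86  93  54  17  88 121 100]
 [147  85  25  35  34  34  31  31  53  86  93  55  30 129 145 106]
 [142  85  26  33  36  38  31  29  52  86  93  65  57 121 103  77]
 [147  91  39  32  42  33  33  37  44  86  96  72  73  79  76  81]
 [156 105  37  31  28  32  37  35  36  85  92  79  77  79  78  81]
 [159 117  46  26  32  26  34  27  38  86  93  79  76  77  81  81]
 [161 142 103  80  65  37  28  29  38  85 102  87  78  76  80  77]
 [158 158 147 138 129 122 112 105 107 109 127 105  78  80  84  78]
 [154 158 156 160 145 135 136 129 124 135 139 105  79  78  80  82]
 [157 154 155 159 111  71  77  73  76 119 105  75  81  78  81  77]
 [156 154 154 157 135  91  79  75  79  79  78  80  78  80  77  80]
 [154 156 158 159 162 119  77  77  80  78  81  79  80  81  88  91]
 [152 155 153 156 158 114  76  82  77  82  79  77  74  82  99 105]
 [157 155 158 154 154 134  93  75  76  76  86  94  89 100 102 106]
 [155 155 152 157 156 155 130 117 101  85  99 105 105 106 104 104]
 [155 153 156 152 152 153 160 170 160 122 103 101 102 105 105 103]
 [157 157 159 155 151 160 179 168 160 129  97 104 103 103 105 103]]
```

Call:
jog_arm:
  moves:
    - {"tx": 0,"ty": 0,"tz": 0.001,"twist": 0}
    - {"tx": 0,"ty": 0,"tz": 0.002,"twist": 0}
    - {"tx": 0,"ty": 0,"tz": 0.003,"twist": 0}
    - {"tx": 0,"ty": 0,"tz": 0.003,"twist": 0}

```text
time_s: 7.15
tool_pos: [643.7, -54.9, 68.7]
tool_rot: [-0.0, 0.355, 0.935, -0.0]
force: [-0.1, 1.1, -0.6]
finger_gap: 8.1
grasp_force: 0.0
```

Call:
jog_arm:
  moves:
    - {"tx": 0,"ty": 0,"tz": 0.001,"twist": 0}
    - {"tx": 0,"ty": 0,"tz": 0.002,"twist": 0}
    - {"tx": 0,"ty": 0,"tz": 0.002,"twist": 0}

```text
time_s: 7.52
tool_pos: [643.7, -54.9, 66.7]
tool_rot: [-0.0, 0.355, 0.935, -0.0]
force: [-0.6, -1.1, 0.2]
finger_gap: 8.4
grasp_force: 0.0
```

Call:
jog_arm:
  moves:
    - {"tx": 0,"ty": 0,"tz": 0.001,"twist": 0}
    - {"tx": 0,"ty": 0,"tz": 0.002,"twist": 0}
    - {"tx": 0,"ty": 0,"tz": 0.003,"twist": 0}
    - {"tx": 0,"ty": 0,"tz": 0.003,"twist": 0}

```text
time_s: 8.02
tool_pos: [643.7, -54.9, 63.7]
tool_rot: [-0.0, 0.355, 0.935, -0.0]
force: [0.2, 0.1, -0.5]
finger_gap: 8.5
grasp_force: 0.0
```

```bash
python3 - <<'E'
from pl import *
s,t,h=cur();print(s["time_s"],t,s["force"])
c="scene";i=env.snapshot(c);x,y=279,250
cv2.imwrite("pics/d5.png",cv2.resize(i[y-45:y+30,x-50:x+50],None,fx=8,fy=8,interpolation=cv2.INTER_CUBIC))
E
```

```text
8.025 [643.73988505 -54.90389329  63.72343407] [ 0.2485882   0.06124563 -0.47884468]
```

View pics/d5.png

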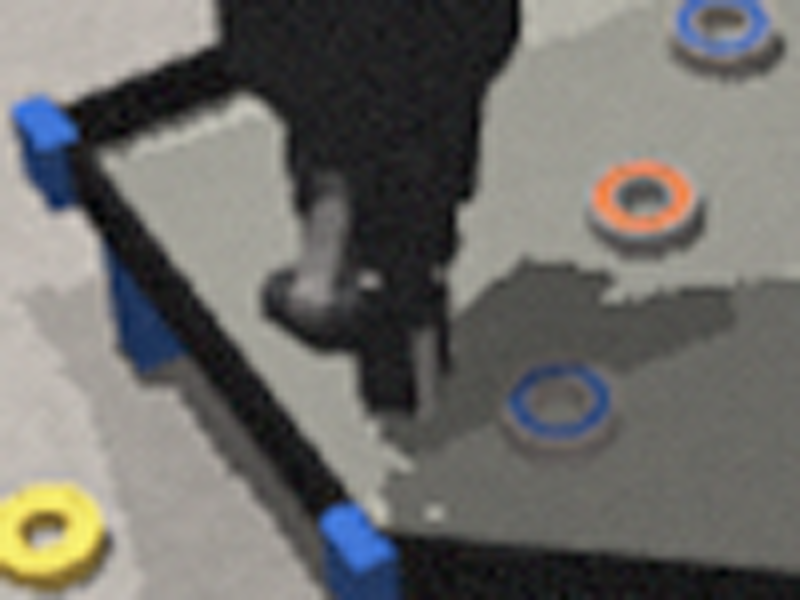

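The tip is at crop (405,415) and its shadow is now just below it, so it is nearly on the floor. No contact force yet.

Call:
jog_arm:
  moves:
    - {"tx": 0,"ty": 0,"tz": 0.001,"twist": 0}
    - {"tx": 0,"ty": 0,"tz": 0.002,"twist": 0}
    - {"tx": 0,"ty": 0,"tz": 0.003,"twist": 0}
    - {"tx": 0,"ty": 0,"tz": 0.003,"twist": 0}

```text
time_s: 8.57
tool_pos: [643.8, -54.9, 61.5]
tool_rot: [0.0, 0.355, 0.935, -0.0]
force: [-3.5, 0.8, 7.2]
finger_gap: 8.2
grasp_force: 3.3
```

```bash
python3 - <<'E'
from pl import *
s,t,h=cur();print(s["time_s"],t,s["force"])
for z in(70,75,80,85): print(z,at("scene",(278,256.5),z),inv(p,at("scene",(278,256.5),z)))
E
```

```text
8.575 [643.82574256 -54.86089168  61.46769613] [-3.45864885  0.75923556  7.23969293]
70 [649.27166073 -50.52700241  70.        ] [ 93.98704333 -27.68952054]
75 [650.88010443 -46.17773242  75.        ] [ 95.92661128 -23.47747629]
80 [652.48854812 -41.82846243  80.        ] [ 97.86617923 -19.26543205]
85 [654.09699181 -37.47919243  85.        ] [ 99.80574718 -15.0533878 ]
```

Contact at 7 N: the floor is felt at TCP reading ≈ 62 mm, so the real tip sits about 27 mm higher than the stated geometry. I'll push at TCP z ≈ 66 (tip ≈ 4 mm above the floor).

```bash
cat >> pl.py <<'E'
def plan(P0,P1,P2,yend,z,zc=None,step=12.,start=None,d=D):
    s,t,h=cur()
    if zc: t[2]=zc
    X,ph=bez(P0,P1,P2,yend,step);import json
    for i,(b,f) in enumerate(zip(X,ph)):
        print(json.dumps({k:float(v) for k,v in rel(t,h,tcp(b,f,d),z,f).items()}),b.round(0),round(f))
E
python3 - <<'E'
from pl import *
plan((59,-1),(0,60),(0,95),100,66,60.7)
E
```

```text
{"tx": 0.016, "ty": 0.0, "tz": -0.0053, "twist": 0.0} [59. -1.] -44
{"tx": 0.028, "ty": -0.0, "tz": -0.0053, "twist": 1.2} [51.  8.] -43
{"tx": 0.04, "ty": -0.0, "tz": -0.0053, "twist": 2.7} [43. 17.] -41
{"tx": 0.052, "ty": -0.001, "tz": -0.0053, "twist": 4.5} [35. 26.] -40
{"tx": 0.064, "ty": -0.0, "tz": -0.0053, "twist": 6.7} [27. 35.] -37
{"tx": 0.076, "ty": 0.0, "tz": -0.0053, "twist": 9.4} [20. 45.] -35
{"tx": 0.088, "ty": 0.001, "tz": -0.0053, "twist": 13.0} [14. 55.] -31
{"tx": 0.1, "ty": 0.002, "tz": -0.0053, "twist": 17.9} [ 8. 65.] -26
{"tx": 0.113, "ty": 0.003, "tz": -0.0053, "twist": 24.9} [ 3. 76.] -19
{"tx": 0.125, "ty": 0.005, "tz": -0.0053, "twist": 35.4} [ 1. 88.] -9
{"tx": 0.137, "ty": 0.01, "tz": -0.0053, "twist": 44.0} [  0. 100.] 0
```

Call:
jog_arm:
  moves:
    - {"tx": 0,"ty": 0,"tz": -0.0053,"twist": 0}
    - {"tx": 0.01,"ty": 0,"tz": -0.0053,"twist": 0}
    - {"tx": 0.018,"ty": 0,"tz": -0.0053,"twist": 0}
    - {"tx": 0.028,"ty": 0,"tz": -0.0053,"twist": 1.2}
    - {"tx": 0.04,"ty": 0,"tz": -0.0053,"twist": 2.7}
    - {"tx": 0.052,"ty": -0.001,"tz": -0.0053,"twist": 4.5}
    - {"tx": 0.064,"ty": 0,"tz": -0.0053,"twist": 6.7}
    - {"tx": 0.076,"ty": 0,"tz": -0.0053,"twist": 9.4}
    - {"tx": 0.088,"ty": 0.001,"tz": -0.0053,"twist": 13}
    - {"tx": 0.1,"ty": 0.002,"tz": -0.0053,"twist": 17.9}
    - {"tx": 0.1,"ty": 0.002,"tz": -0.0053,"twist": 17.9}

```text
time_s: 9.95
tool_pos: [569.6, 13.6, 66.2]
tool_rot: [-0.0, 0.495, 0.869, -0.0]
force: [1.2, 0.1, -0.3]
finger_gap: 8.7
grasp_force: 0.0
```

```bash
cat >> pl.py <<'E'
def see(cams=("scene","top")):
  for c in cams:
    hsv=cv2.cvtColor(env.snapshot(c),cv2.COLOR_BGR2HSV)
    for nm,lo,hi in (("blue",(100,90,40),(125,255,255)),("or",(5,110,80),(18,255,255))):
      n,_,st,ce=cv2.connectedComponentsWithStats(cv2.inRange(hsv,lo,hi),connectivity=8)
      for k in range(1,n):
        r=inv(p,at(c,ce[k],79))
        if 12<st[k,4]<200 and abs(r[0])<118 and -150<r[1]<150 : print(c,nm,ce[k].round(1),st[k,4],r.round(1))
E
python3 - <<'E'
from pl import *
s,t,h=cur();print(s["time_s"],t,s["force"],inv(p,t),"phi",94.41-np.degrees(h))
see()
E
```

```text
9.95 [569.56008599  13.58102228  66.15694337] [ 1.23380994  0.14702432 -0.28802596] [19.46517246 42.38376068] phi -26.188419009342496
scene blue [272.  226.5] 34 [  63.8 -108.5]
scene blue [336.8 264.3] 38 [ 5.  66.9]
scene or [306.5 229.3] 31 [  2.9 -58.1]
scene or [368.6 270. ] 24 [-41.5 116.1]
scene or [338.3 285.5] 31 [ 34.5 115.7]
top blue [368.9 212.1] 56 [  67.3 -108. ]
top blue [373. 277.] 61 [ -59.  -106.1]
top or [344.9 247.9] 63 [  0.6 -56.5]
```

```bash
python3 - <<'E'
from pl import *
plan((6.5,66.5),(0.5,80),(0.5,92),122,66,step=8.,d=27.5)
E
```

```text
{"tx": 0.001, "ty": -0.003, "tz": 0.0002, "twist": 2.6} [ 6. 66.] -24
{"tx": 0.008, "ty": -0.004, "tz": 0.0002, "twist": 7.2} [ 4. 73.] -19
{"tx": 0.016, "ty": -0.006, "tz": 0.0002, "twist": 13.2} [ 2. 80.] -13
{"tx": 0.023, "ty": -0.007, "tz": 0.0002, "twist": 20.3} [ 1. 87.] -6
{"tx": 0.031, "ty": -0.007, "tz": 0.0002, "twist": 26.2} [ 0. 94.] 0
{"tx": 0.037, "ty": -0.004, "tz": 0.0002, "twist": 26.2} [  0. 101.] 0
{"tx": 0.043, "ty": -0.001, "tz": 0.0002, "twist": 26.2} [  0. 108.] 0
{"tx": 0.05, "ty": 0.003, "tz": 0.0002, "twist": 26.2} [  0. 115.] 0
{"tx": 0.056, "ty": 0.006, "tz": 0.0002, "twist": 26.2} [  0. 122.] 0
```

Call:
jog_arm:
  moves:
    - {"tx": 0.001,"ty": -0.001,"tz": 0,"twist": 2.6}
    - {"tx": 0.008,"ty": -0.003,"tz": 0,"twist": 7.2}
    - {"tx": 0.016,"ty": -0.005,"tz": 0,"twist": 13.2}
    - {"tx": 0.023,"ty": -0.007,"tz": 0,"twist": 20.3}
    - {"tx": 0.031,"ty": -0.007,"tz": 0,"twist": 26.2}
    - {"tx": 0.034,"ty": -0.005,"tz": 0,"twist": 26.2}
    - {"tx": 0.034,"ty": -0.005,"tz": 0,"twist": 26.2}

```text
time_s: 10.92
tool_pos: [549.0, 39.6, 66.1]
tool_rot: [0.0, 0.679, 0.734, 0.0]
force: [-0.3, -0.3, 0.3]
finger_gap: 8.5
grasp_force: 0.0
```

```bash
python3 - <<'E'
from pl import *
s,t,h=cur();print(s["time_s"],t,s["force"],inv(p,t),"phi",94.41-np.degrees(h))
see(("scene",))
print(rel(t,h,(0,88),66,0),rel(t,h,(0,96),66,0))
E
```

```text
10.925 [549.0017563   39.61505322  66.14781949] [-0.28533159 -0.31510633  0.26960909] [ 0.97907528 69.9279052 ] phi -0.11857647830576923
scene blue [317.6 207.3] 25 [ -58.5 -107.7]
scene blue [271.9 226.5] 36 [  63.9 -108.7]
scene blue [346.6 272.1] 39 [-0.1 95.8]
scene or [308.6 229.5] 41 [ -0.7 -55. ]
scene or [368.6 269.9] 25 [-41.7 115.8]
scene or [338.2 285.6] 30 [ 34.8 115.8]
{'tx': np.float64(0.018), 'ty': np.float64(-0.001), 'tz': np.float64(0.0001), 'twist': np.float64(0.1)} {'tx': np.float64(0.026), 'ty': np.float64(-0.001), 'tz': np.float64(0.0001), 'twist': np.float64(0.1)}
```

Call:
jog_arm:
  moves:
    - {"tx": 0.004,"ty": -0.001,"tz": 0,"twist": 0}
    - {"tx": 0.009,"ty": -0.001,"tz": 0,"twist": 0}
    - {"tx": 0.014,"ty": -0.001,"tz": 0,"twist": 0}
    - {"tx": 0.019,"ty": -0.001,"tz": 0,"twist": 0}
    - {"tx": 0.024,"ty": -0.001,"tz": 0,"twist": 0}
    - {"tx": 0.024,"ty": -0.001,"tz": 0,"twist": 0}

```text
time_s: 11.72
tool_pos: [545.8, 63.9, 66.1]
tool_rot: [-0.0, 0.679, 0.734, 0.0]
force: [0.1, 0.4, 0.4]
finger_gap: 8.5
grasp_force: 0.0
```

```bash
python3 - <<'E'
from pl import *
s,t,h=cur();print(s["time_s"],t,s["force"],inv(p,t))
i=env.snapshot("scene");hsv=cv2.cvtColor(i,cv2.COLOR_BGR2HSV)
n,_,st,ce=cv2.connectedComponentsWithStats(cv2.inRange(hsv,(100,90,40),(125,255,255)),connectivity=8)
for k in range(1,n):
    if 8<st[k,4]<200 and 200<ce[k,0]<420 and 180<ce[k,1]<350: print(ce[k].round(1),st[k,4],"z79",inv(p,at("scene",ce[k],79)).round(0),"z10",inv(p,at("scene",ce[k],10)).round(0))
E
```

```text
11.725 [545.80727818  63.93297715  66.11771166] [0.06624099 0.44107951 0.385124  ] [-0.32759052 94.41991899]
[319.1 207.1] 34 z79 [ -62. -106.] z10 [-104. -173.]
[234.8 223.2] 77 z79 [ 130. -165.] z10 [ 106. -236.]
[375.2 225.9] 71 z79 [-134.   18.] z10 [-183.  -37.]
[272.  226.5] 34 z79 [  64. -108.] z10 [  34. -175.]
[246.1 244.5] 70 z79 [138. -89.] z10 [ 116. -154.]
[350.2 301.8] 15 z79 [ 38. 162.] z10 [  6. 121.]
[382.2 326.2] 91 z79 [ 21. 241.] z10 [-14. 207.]
```

First bearing is in the box (picture (350,302)). Now blue B.

```bash
python3 - <<'E'
from pl import *
s,t,h=cur();f=-20.7;a=tcp((65.5,-108),f,34);print(a,rel(t,h,a,110,f))
E
```

```text
[  77.51814469 -139.80509705] {'tx': np.float64(-0.234), 'ty': np.float64(0.078), 'tz': np.float64(-0.0439), 'twist': np.float64(-20.7)}
```

Call:
jog_arm:
  moves:
    - {"tx": -0.003,"ty": 0,"tz": -0.044,"twist": 0}
    - {"tx": -0.05,"ty": 0.02,"tz": -0.044,"twist": -5}
    - {"tx": -0.234,"ty": 0.078,"tz": -0.044,"twist": -20.7}
    - {"tx": -0.234,"ty": 0.078,"tz": -0.044,"twist": -20.7}
    - {"tx": -0.234,"ty": 0.078,"tz": -0.044,"twist": -20.7}
    - {"tx": -0.234,"ty": 0.078,"tz": -0.044,"twist": -20.7}
    - {"tx": -0.234,"ty": 0.078,"tz": -0.044,"twist": -20.7}
    - {"tx": -0.234,"ty": 0.078,"tz": -0.044,"twist": -20.7}
    - {"tx": -0.234,"ty": 0.078,"tz": -0.044,"twist": -20.7}

```text
time_s: 12.9
tool_pos: [641.3, -162.6, 110.3]
tool_rot: [-0.0, 0.536, 0.844, 0.0]
force: [-1.3, 0.4, -0.5]
finger_gap: 8.4
grasp_force: 0.0
```

```bash
python3 - <<'E'
from pl import *
s,t,h=cur();print(s["time_s"],inv(p,t),t[2],"phi",94.41-np.degrees(h))
f=-20.7;a=tcp((65.5,-108),f,34);print(rel(t,h,a,66,f))
plan((65.5,-108),(0,65),(0,98),100,66,step=14.,d=27.5)
E
```

```text
12.9 [  77.39173273 -138.84705402] 110.31952682073327 phi -20.73334443453207
{'tx': np.float64(-0.001), 'ty': np.float64(-0.0), 'tz': np.float64(0.0443), 'twist': np.float64(0.0)}
{"tx": 0.006, "ty": -0.0, "tz": 0.0443, "twist": -0.0} [  66. -108.] -21
{"tx": 0.019, "ty": -0.0, "tz": 0.0443, "twist": 0.1} [ 61. -95.] -21
{"tx": 0.033, "ty": -0.0, "tz": 0.0443, "twist": 0.3} [ 56. -82.] -20
{"tx": 0.047, "ty": -0.0, "tz": 0.0443, "twist": 0.4} [ 51. -70.] -20
{"tx": 0.06, "ty": -0.0, "tz": 0.0443, "twist": 0.6} [ 46. -57.] -20
{"tx": 0.074, "ty": -0.0, "tz": 0.0443, "twist": 0.9} [ 42. -44.] -20
{"tx": 0.088, "ty": -0.0, "tz": 0.0443, "twist": 1.1} [ 37. -31.] -20
{"tx": 0.101, "ty": 0.0, "tz": 0.0443, "twist": 1.4} [ 33. -18.] -19
{"tx": 0.115, "ty": 0.0, "tz": 0.0443, "twist": 1.7} [28. -5.] -19
{"tx": 0.129, "ty": 0.001, "tz": 0.0443, "twist": 2.1} [24.  8.] -19
{"tx": 0.142, "ty": 0.001, "tz": 0.0443, "twist": 2.6} [19. 21.] -18
{"tx": 0.156, "ty": 0.001, "tz": 0.0443, "twist": 3.3} [15. 34.] -17
{"tx": 0.17, "ty": 0.002, "tz": 0.0443, "twist": 4.1} [11. 47.] -17
{"tx": 0.183, "ty": 0.002, "tz": 0.0443, "twist": 5.3} [ 7. 60.] -15
{"tx": 0.197, "ty": 0.003, "tz": 0.0443, "twist": 7.2} [ 4. 73.] -13
{"tx": 0.211, "ty": 0.003, "tz": 0.0443, "twist": 11.0} [ 1. 86.] -10
{"tx": 0.225, "ty": 0.002, "tz": 0.0443, "twist": 20.7} [  0. 100.] 0
```

Call:
jog_arm:
  moves:
    - {"tx": -0.001,"ty": 0,"tz": 0.034,"twist": 0}
    - {"tx": -0.001,"ty": 0,"tz": 0.0443,"twist": 0}
    - {"tx": -0.001,"ty": 0,"tz": 0.0443,"twist": 0}
    - {"tx": 0.006,"ty": 0,"tz": 0.0443,"twist": 0}
    - {"tx": 0.015,"ty": 0,"tz": 0.0443,"twist": 0.1}
    - {"tx": 0.028,"ty": 0,"tz": 0.0443,"twist": 0.3}
    - {"tx": 0.041,"ty": 0,"tz": 0.0443,"twist": 0.4}
    - {"tx": 0.054,"ty": 0,"tz": 0.0443,"twist": 0.6}
    - {"tx": 0.067,"ty": 0,"tz": 0.0443,"twist": 0.8}
    - {"tx": 0.08,"ty": 0,"tz": 0.0443,"twist": 1}
    - {"tx": 0.093,"ty": 0,"tz": 0.0443,"twist": 1.2}
    - {"tx": 0.101,"ty": 0,"tz": 0.0443,"twist": 1.4}

```text
time_s: 14.4
tool_pos: [598.3, -71.6, 65.8]
tool_rot: [-0.0, 0.547, 0.837, -0.0]
force: [0.7, -0.8, -0.3]
finger_gap: 8.4
grasp_force: 0.1
```

```bash
python3 - <<'E'
from pl import *
s,t,h=cur();print(s["time_s"],inv(p,t),t[2],"phi",94.41-np.degrees(h))
see()
E
```

```text
14.4 [ 41.5115371 -44.7248075] 65.82325530789582 phi -19.260788649666168
scene blue [318.7 207.1] 36 [ -61.1 -106.9]
scene blue [304.5 244.5] 31 [ 31.7 -19.8]
scene or [308.5 228.8] 43 [ -1.7 -56.8]
scene or [368.6 269.8] 25 [-41.9 115.5]
scene or [338.3 285.5] 30 [ 34.3 115.6]
top blue [252.4 257.8] 27 [ -6.8 123. ]
top blue [377.5 278.4] 26 [ -62.4 -114.4]
```

```bash
python3 - <<'E'
from pl import *
plan((32.7,-18.5),(0.5,72),(0.5,98),101,66,step=12.,d=27.5)
E
```

```text
{"tx": 0.0, "ty": 0.0, "tz": -0.0002, "twist": -0.3} [ 33. -18.] -20
{"tx": 0.012, "ty": 0.0, "tz": -0.0002, "twist": 0.0} [29. -8.] -19
{"tx": 0.023, "ty": 0.0, "tz": -0.0002, "twist": 0.4} [25.  3.] -19
{"tx": 0.034, "ty": 0.0, "tz": -0.0002, "twist": 0.8} [22. 14.] -18
{"tx": 0.045, "ty": -0.0, "tz": -0.0002, "twist": 1.4} [18. 24.] -18
{"tx": 0.057, "ty": 0.0, "tz": -0.0002, "twist": 2.0} [15. 35.] -17
{"tx": 0.068, "ty": 0.0, "tz": -0.0002, "twist": 2.8} [11. 46.] -16
{"tx": 0.079, "ty": 0.0, "tz": -0.0002, "twist": 3.9} [ 8. 57.] -15
{"tx": 0.091, "ty": 0.0, "tz": -0.0002, "twist": 5.4} [ 5. 68.] -14
{"tx": 0.102, "ty": 0.001, "tz": -0.0002, "twist": 7.8} [ 3. 79.] -12
{"tx": 0.113, "ty": 0.0, "tz": -0.0002, "twist": 12.1} [ 1. 90.] -7
{"tx": 0.125, "ty": 0.0, "tz": -0.0002, "twist": 19.3} [  0. 101.] 0
```

Call:
jog_arm:
  moves:
    - {"tx": 0.012,"ty": 0,"tz": 0,"twist": 0}
    - {"tx": 0.023,"ty": 0,"tz": 0,"twist": 0.4}
    - {"tx": 0.034,"ty": 0,"tz": 0,"twist": 0.8}
    - {"tx": 0.045,"ty": 0,"tz": 0,"twist": 1.4}
    - {"tx": 0.057,"ty": 0,"tz": 0,"twist": 2}
    - {"tx": 0.068,"ty": 0,"tz": 0,"twist": 2.8}
    - {"tx": 0.079,"ty": 0,"tz": 0,"twist": 3.9}
    - {"tx": 0.091,"ty": 0,"tz": 0,"twist": 5.4}
    - {"tx": 0.102,"ty": 0.001,"tz": 0,"twist": 7.8}
    - {"tx": 0.112,"ty": 0,"tz": 0,"twist": 12.1}
    - {"tx": 0.119,"ty": 0,"tz": 0,"twist": 19.3}
    - {"tx": 0.119,"ty": 0,"tz": 0,"twist": 19.3}

```text
time_s: 16.0
tool_pos: [550.7, 37.2, 65.8]
tool_rot: [-0.0, 0.679, 0.734, -0.0]
force: [0.1, 0.5, 0.2]
finger_gap: 8.7
grasp_force: 0.0
```

```bash
python3 - <<'E'
from pl import *
s,t,h=cur();print(s["time_s"],inv(p,t),t[2],"phi",94.41-np.degrees(h),s["force"])
see(("scene",));print(rel(t,h,(0,94.5),66,0))
E
```

```text
16.0 [ 2.43318008 67.35006971] 65.84892468035176 phi -0.004382862371059559 [0.05769049 0.45635604 0.17090525]
scene blue [316.6 206.8] 18 [ -57.5 -110.5]
scene blue [345.4 272.1] 37 [ 2.1 94.3]
scene or [308.7 229.5] 40 [ -1.  -54.8]
scene or [368.5 270. ] 24 [-41.4 115.9]
scene or [338.3 285.4] 28 [ 34.3 115.5]
{'tx': np.float64(0.027), 'ty': np.float64(-0.002), 'tz': np.float64(-0.0002), 'twist': np.float64(-0.0)}
```

Call:
jog_arm:
  moves:
    - {"tx": 0.003,"ty": -0.001,"tz": 0,"twist": 0}
    - {"tx": 0.006,"ty": -0.002,"tz": 0,"twist": 0}
    - {"tx": 0.011,"ty": -0.003,"tz": 0,"twist": 0}
    - {"tx": 0.016,"ty": -0.003,"tz": 0,"twist": 0}
    - {"tx": 0.021,"ty": -0.003,"tz": 0,"twist": 0}
    - {"tx": 0.027,"ty": -0.003,"tz": 0,"twist": 0}
    - {"tx": 0.027,"ty": -0.003,"tz": 0,"twist": 0}

```text
time_s: 16.92
tool_pos: [545.8, 63.8, 65.8]
tool_rot: [-0.0, 0.679, 0.734, -0.0]
force: [0.3, 0.0, -0.0]
finger_gap: 8.4
grasp_force: 0.0
```

```bash
python3 - <<'E'
from pl import *
s,t,h=cur();print(s["time_s"],t,s["force"],inv(p,t))
i=env.snapshot("scene");hsv=cv2.cvtColor(i,cv2.COLOR_BGR2HSV)
n,_,st,ce=cv2.connectedComponentsWithStats(cv2.inRange(hsv,(100,90,40),(125,255,255)),connectivity=8)
for k in range(1,n):
    if 8<st[k,4]<200 and 240<ce[k,0]<370 and 180<ce[k,1]<350: print(ce[k].round(1),st[k,4],"z79",inv(p,at("scene",ce[k],79)).round(0),"z10",inv(p,at("scene",ce[k],10)).round(0))
f=19;a=tcp((-60,-107),f,34);print(a,rel(t,h,a,110,f))
E
```

```text
16.925 [545.76229826  63.76050213  65.78755532] [ 0.31018031  0.04958201 -0.02442881] [-0.3857577  94.25143337]
[319.1 207.2] 35 z79 [ -62. -106.] z10 [-104. -172.]
[246.2 244.8] 66 z79 [139. -88.] z10 [ 116. -153.]
[ -71.06931725 -139.14763157] {'tx': np.float64(-0.233), 'ty': np.float64(-0.071), 'tz': np.float64(-0.0442), 'twist': np.float64(19.0)}
```

Call:
jog_arm:
  moves:
    - {"tx": -0.003,"ty": 0,"tz": -0.044,"twist": 0}
    - {"tx": -0.05,"ty": -0.015,"tz": -0.044,"twist": 5}
    - {"tx": -0.233,"ty": -0.071,"tz": -0.044,"twist": 19}
    - {"tx": -0.233,"ty": -0.071,"tz": -0.044,"twist": 19}
    - {"tx": -0.233,"ty": -0.071,"tz": -0.044,"twist": 19}
    - {"tx": -0.233,"ty": -0.071,"tz": -0.044,"twist": 19}
    - {"tx": -0.233,"ty": -0.071,"tz": -0.044,"twist": 19}
    - {"tx": -0.233,"ty": -0.071,"tz": -0.044,"twist": 19}
    - {"tx": -0.233,"ty": -0.071,"tz": -0.044,"twist": 19}

```text
time_s: 18.1
tool_pos: [493.1, -173.4, 109.8]
tool_rot: [-0.0, 0.791, 0.612, 0.0]
force: [0.5, 0.3, 0.1]
finger_gap: 8.4
grasp_force: 0.0
```

```bash
python3 - <<'E'
from pl import *
s,t,h=cur();print(s["time_s"],inv(p,t),t[2],"phi",94.41-np.degrees(h))
for c in("scene","top"):
    i=env.snapshot(c);hsv=cv2.cvtColor(i,cv2.COLOR_BGR2HSV)
    n,_,st,ce=cv2.connectedComponentsWithStats(cv2.inRange(hsv,(100,90,40),(125,255,255)),connectivity=8)
    for k in range(1,n):
        a=inv(p,at(c,ce[k],79))
        if st[k,4]>8 and abs(a[0])<118 and -150<a[1]<170: print(c,ce[k].round(1),st[k,4],"z79",a.round(0),"z10",inv(p,at(c,ce[k],10)).round(0))
print([(np.round(r["xy"],1).tolist(),round(r["p"],2)) for r in env.look_for("top","hub")],[(np.round(r["xy"],1).tolist(),round(r["p"],2)) for r in env.look_for("scene","hub")])
f=19;a=tcp((-60,-107),f,34);print(rel(t,h,a,66,f))
plan((-60,-107),(0,68),(0,98),100,66,step=13.,d=27.5)
E
```

```text
18.1 [ -71.24867684 -138.09503678] 109.82814687334478 phi 18.94815349679267
scene [319.2 207.2] 30 z79 [ -62. -106.] z10 [-104. -172.]
scene [350.6 300.4] 12 z79 [ 35. 160.] z10 [  3. 119.]
top [251.7 257.8] 32 z79 [ -7. 124.] z10 [  1. 133.]
[([319.7, 282.9], 0.77)] []
{'tx': np.float64(-0.001), 'ty': np.float64(0.001), 'tz': np.float64(0.0438), 'twist': np.float64(0.0)}
{"tx": 0.006, "ty": 0.001, "tz": 0.0438, "twist": -0.1} [ -60. -107.] 19
{"tx": 0.019, "ty": 0.001, "tz": 0.0438, "twist": -0.2} [-56. -95.] 19
{"tx": 0.032, "ty": 0.001, "tz": 0.0438, "twist": -0.3} [-52. -83.] 19
{"tx": 0.044, "ty": 0.001, "tz": 0.0438, "twist": -0.5} [-48. -71.] 19
{"tx": 0.057, "ty": 0.0, "tz": 0.0438, "twist": -0.6} [-44. -59.] 18
{"tx": 0.07, "ty": 0.0, "tz": 0.0438, "twist": -0.8} [-40. -47.] 18
{"tx": 0.082, "ty": 0.0, "tz": 0.0438, "twist": -0.9} [-36. -35.] 18
{"tx": 0.095, "ty": 0.0, "tz": 0.0438, "twist": -1.2} [-32. -23.] 18
{"tx": 0.108, "ty": 0.0, "tz": 0.0438, "twist": -1.4} [-28. -11.] 18
{"tx": 0.121, "ty": -0.0, "tz": 0.0438, "twist": -1.7} [-24.   2.] 17
{"tx": 0.133, "ty": -0.0, "tz": 0.0438, "twist": -2.0} [-20.  14.] 17
{"tx": 0.146, "ty": -0.001, "tz": 0.0438, "twist": -2.5} [-17.  26.] 17
{"tx": 0.159, "ty": -0.001, "tz": 0.0438, "twist": -3.0} [-13.  38.] 16
{"tx": 0.171, "ty": -0.001, "tz": 0.0438, "twist": -3.7} [-10.  50.] 15
{"tx": 0.184, "ty": -0.002, "tz": 0.0438, "twist": -4.8} [-6. 63.] 14
{"tx": 0.197, "ty": -0.002, "tz": 0.0438, "twist": -6.4} [-4. 75.] 13
{"tx": 0.21, "ty": -0.002, "tz": 0.0438, "twist": -9.8} [-1. 87.] 9
{"tx": 0.223, "ty": -0.001, "tz": 0.0438, "twist": -19.0} [  0. 100.] 0
```

Only one blue shows near the box, so I spend the last picture on whether B really dropped.

```bash
python3 - <<'E'
from h import *
a=cv2.resize(env.snapshot("scene")[250:330,310:400],None,fx=4.4,fy=4.4,interpolation=cv2.INTER_CUBIC)
b=cv2.resize(env.snapshot("top")[215:295,200:290],None,fx=4.4,fy=4.4,interpolation=cv2.INTER_CUBIC)
cv2.imwrite("pics/e1.png",np.hstack([a,b]))
E
```

```text
(no output)
```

View pics/e1.png

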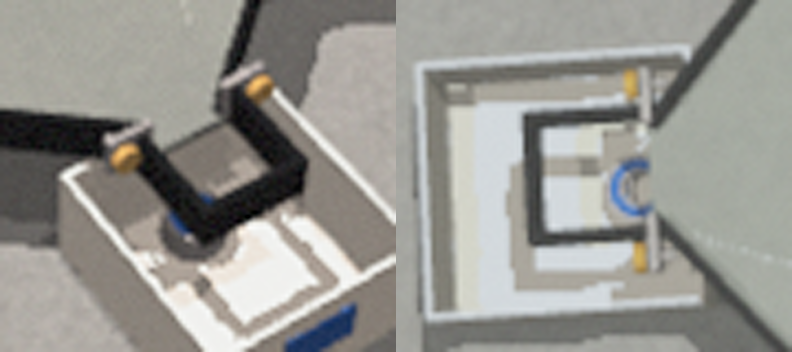

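The gate and slot are clear. Bearings lie on the box floor under the slot (scene crop (190,235), top crop (635,187)), apparently stacked. I go on with blue C.

Call:
jog_arm:
  moves:
    - {"tx": -0.001,"ty": 0.001,"tz": 0.034,"twist": 0}
    - {"tx": -0.001,"ty": 0.001,"tz": 0.0438,"twist": 0}
    - {"tx": -0.001,"ty": 0.001,"tz": 0.0438,"twist": 0}
    - {"tx": 0.006,"ty": 0.001,"tz": 0.0438,"twist": 0}
    - {"tx": 0.015,"ty": 0.001,"tz": 0.0438,"twist": -0.2}
    - {"tx": 0.027,"ty": 0.001,"tz": 0.0438,"twist": -0.3}
    - {"tx": 0.04,"ty": 0.001,"tz": 0.0438,"twist": -0.4}
    - {"tx": 0.053,"ty": 0.001,"tz": 0.0438,"twist": -0.6}
    - {"tx": 0.066,"ty": 0,"tz": 0.0438,"twist": -0.7}
    - {"tx": 0.079,"ty": 0,"tz": 0.0438,"twist": -0.9}
    - {"tx": 0.091,"ty": 0,"tz": 0.0438,"twist": -1.1}
    - {"tx": 0.095,"ty": 0,"tz": 0.0438,"twist": -1.2}

```text
time_s: 19.9
tool_pos: [516.9, -81.7, 66.0]
tool_rot: [-0.0, 0.785, 0.62, -0.0]
force: [0.3, -1.0, 0.4]
finger_gap: 8.3
grasp_force: 0.1
```

```bash
python3 - <<'E'
from pl import *
s,t,h=cur();print(s["time_s"],inv(p,t),t[2],"phi",94.41-np.degrees(h),s["force"])
see()
plan((-32,-23.5),(0,70),(0,98),100,66,step=12.,d=27.5)
E
```

```text
19.9 [-40.35043773 -48.58921459] 65.98997203707727 phi 17.795767385119362 [ 0.2616444  -0.99264561  0.42844155]
scene blue [328.  232.2] 30 [-32.7 -23.6]
scene or [308.4 229.1] 44 [ -0.9 -56.2]
scene or [368.5 269.6] 25 [-42.1 115.1]
scene or [338.4 285.4] 29 [ 34.  115.6]
top blue [251.8 257.9] 33 [ -7.1 124.1]
{"tx": -0.001, "ty": -0.0, "tz": -0.0, "twist": 1.0} [-32. -24.] 19
{"tx": 0.011, "ty": 0.0, "tz": -0.0, "twist": 0.7} [-28. -12.] 19
{"tx": 0.023, "ty": 0.0, "tz": -0.0, "twist": 0.3} [-25.  -1.] 18
{"tx": 0.034, "ty": 0.001, "tz": -0.0, "twist": -0.1} [-21.  10.] 18
{"tx": 0.046, "ty": 0.001, "tz": -0.0, "twist": -0.6} [-18.  21.] 17
{"tx": 0.058, "ty": 0.001, "tz": -0.0, "twist": -1.3} [-14.  32.] 17
{"tx": 0.069, "ty": 0.001, "tz": -0.0, "twist": -2.1} [-11.  43.] 16
{"tx": 0.081, "ty": 0.001, "tz": -0.0, "twist": -3.2} [-8. 54.] 15
{"tx": 0.093, "ty": 0.001, "tz": -0.0, "twist": -4.6} [-5. 66.] 13
{"tx": 0.104, "ty": 0.001, "tz": -0.0, "twist": -6.8} [-3. 77.] 11
{"tx": 0.116, "ty": 0.001, "tz": -0.0, "twist": -10.7} [-1. 88.] 7
{"tx": 0.128, "ty": 0.001, "tz": -0.0, "twist": -17.8} [  0. 100.] 0
```

Call:
jog_arm:
  moves:
    - {"tx": 0.011,"ty": 0,"tz": 0,"twist": 0}
    - {"tx": 0.023,"ty": 0,"tz": 0,"twist": 0}
    - {"tx": 0.034,"ty": 0.001,"tz": 0,"twist": -0.1}
    - {"tx": 0.046,"ty": 0.001,"tz": 0,"twist": -0.6}
    - {"tx": 0.058,"ty": 0.001,"tz": 0,"twist": -1.3}
    - {"tx": 0.069,"ty": 0.001,"tz": 0,"twist": -2.1}
    - {"tx": 0.081,"ty": 0.001,"tz": 0,"twist": -3.2}
    - {"tx": 0.093,"ty": 0.001,"tz": 0,"twist": -4.6}
    - {"tx": 0.104,"ty": 0.001,"tz": 0,"twist": -6.8}
    - {"tx": 0.115,"ty": 0.001,"tz": 0,"twist": -10.7}
    - {"tx": 0.122,"ty": 0.001,"tz": 0,"twist": -17.8}
    - {"tx": 0.122,"ty": 0.001,"tz": 0,"twist": -17.8}

```text
time_s: 21.5
tool_pos: [546.2, 36.5, 66.0]
tool_rot: [-0.0, 0.679, 0.734, 0.0]
force: [-0.5, -0.3, 0.3]
finger_gap: 8.7
grasp_force: 0.0
```

```bash
python3 - <<'E'
from pl import *
s,t,h=cur();print(s["time_s"],inv(p,t),t[2],"phi",94.41-np.degrees(h),s["force"])
see(("scene",));print(rel(t,h,(0,94.5),66,0))
E
```

```text
21.5 [-2.0814095  67.04175211] 65.98073162409749 phi -0.012065611198210036 [-0.50139293 -0.31475657  0.31772025]
scene blue [347.  271.1] 41 [-2.2 94. ]
scene or [308.7 229.5] 40 [ -1.  -54.8]
scene or [368.5 270. ] 24 [-41.4 115.9]
scene or [338.4 285.4] 29 [ 34.  115.6]
{'tx': np.float64(0.027), 'ty': np.float64(0.002), 'tz': np.float64(-0.0), 'twist': np.float64(-0.0)}
```

Call:
jog_arm:
  moves:
    - {"tx": 0.003,"ty": 0.001,"tz": 0,"twist": 0}
    - {"tx": 0.006,"ty": 0.002,"tz": 0,"twist": 0}
    - {"tx": 0.011,"ty": 0.002,"tz": 0,"twist": 0}
    - {"tx": 0.016,"ty": 0.002,"tz": 0,"twist": 0}
    - {"tx": 0.021,"ty": 0.002,"tz": 0,"twist": 0}
    - {"tx": 0.027,"ty": 0.002,"tz": 0,"twist": 0}
    - {"tx": 0.027,"ty": 0.002,"tz": 0,"twist": 0}

```text
time_s: 22.42
tool_pos: [546.0, 63.5, 66.0]
tool_rot: [-0.0, 0.679, 0.734, 0.0]
force: [0.2, -0.8, -0.4]
finger_gap: 8.2
grasp_force: 0.0
```

Call:
jog_arm:
  moves:
    - {"tx": -0.003,"ty": 0,"tz": -0.03,"twist": 0}
    - {"tx": -0.003,"ty": 0,"tz": -0.08,"twist": 0}
    - {"tx": -0.15,"ty": 0,"tz": -0.12,"twist": 0}
    - {"tx": -0.15,"ty": 0,"tz": -0.12,"twist": 0}
    - {"tx": -0.15,"ty": 0,"tz": -0.12,"twist": 0}
    - {"tx": -0.15,"ty": 0,"tz": -0.12,"twist": 0}
    - {"tx": -0.15,"ty": 0,"tz": -0.12,"twist": 0}

```text
time_s: 23.3
tool_pos: [557.1, -85.9, 185.6]
tool_rot: [-0.0, 0.68, 0.734, -0.0]
force: [0.1, -0.6, 0.8]
finger_gap: 8.6
grasp_force: 0.0
```

```bash
python3 - <<'E'
from pl import *
s,t,h=cur();print(s["time_s"],inv(p,t),t[2],s["force"])
for c in("scene","top"):
    i=env.snapshot(c);hsv=cv2.cvtColor(i,cv2.COLOR_BGR2HSV)
    for nm,lo,hi in (("blue",(100,80,40),(125,255,255)),("or",(5,110,80),(18,255,255))):
      n,_,st,ce=cv2.connectedComponentsWithStats(cv2.inRange(hsv,lo,hi),connectivity=8)
      for k in range(1,n):
        a=inv(p,at(c,ce[k],79))
        if st[k,4]>5 and abs(a[0])<118 and -150<a[1]<200: print(c,nm,ce[k].round(1),st[k,4],"z79",a.round(0),"z10",inv(p,at(c,ce[k],10)).round(0),"z26",inv(p,at(c,ce[k],26)).round(0))
    for l in("hub","bearing_a"): print(c,l,[(np.round(r["xy"],1).tolist(),round(r["p"],2)) for r in env.look_for(c,l)])
E
```

```text
23.3 [ -0.59432708 -55.80776272] 185.62171687788282 [ 0.10986533 -0.58924975  0.77666167]
scene blue [357.3 293.6] 9 z79 [ 14. 153.] z10 [-20. 111.] z26 [-12. 121.]
scene or [308.4 229.2] 45 z79 [ -1. -56.] z10 [ -37. -117.] z26 [ -29. -103.]
scene or [368.5 269.7] 25 z79 [-42. 115.] z10 [-82.  70.] z26 [-73.  80.]
scene or [338.4 285.4] 29 z79 [ 34. 116.] z10 [ 1. 70.] z26 [ 9. 81.]
scene hub [([349.0, 232.5], 0.6), ([327.7, 255.8], 0.4)]
scene bearing_a [([272.2, 321.7], 0.76), ([356.4, 296.3], 0.58), ([232.6, 269.7], 0.5)]
top blue [250.8 257.2] 52 z79 [ -5. 126.] z10 [  2. 135.] z26 [  0. 133.]
top or [341.1 252.2] 12 z79 [ -7. -48.] z10 [ -0. -51.] z26 [ -2. -51.]
top hub [([130.5, 199.1], 0.5), ([119.4, 270.9], 0.34)]
top bearing_a [([274.2, 173.7], 0.71), ([360.7, 170.5], 0.52), ([252.4, 255.8], 0.51), ([468.7, 334.2], 0.25)]
```

```bash
python3 - <<'E'
from pl import *
for s in((356.4,296.3),(357.3,293.6)):
    w=tri(s,(251.5,256.8));print(w.round(0),inv(p,w).round(0))
print(env.observe()["time_s"])
E
```

```text
[542. 100.  35.] [ -1. 131.]
[541.  99.  43.] [ -2. 130.]
23.6
```

```bash
python3 -c "
from cell import env
print(env.finish_job())"
```

```text
the job is handed in; nothing more can be done
None
```

I pushed the three blue-sealed bearings through the gate one at a time and handed the job in at about 24 s. My last camera check found no blue seals left in the tray and the top bearing of the pile in the box at about z = 35–43 mm (limit 52 mm). It also showed the orange bearing and the hub still in place. I saw only one blue ring in the box, so the lower two are inferred to be stacked under it, and `finish_job` returned no verdict.

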